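# Stack wet slide boards on spacer sticks under a cover

## Robot

A 6-joint arm with a two-finger parallel gripper is mounted at the origin on the work surface. World frame = base frame: x ahead of the robot, y to its left, z up, the work surface at z = 0. Lengths are in m, angles in rad, forces in N, time in s.
With the tool pointing down it reaches from about 0.4 to 0.925 m from the base axis. Payload 12.5 kg.
Tool frame: the origin (TCP) lies at the very end of the fingers, on their centre line; the grasp point (between the pads) lies 19 mm behind it; z points along the fingers, y is the line along which they close (so a half turn about z gives the same grasp; the last joint's range is limited). The gripper opens to 95 mm and grips with 3 to 60 N. Pads are 20 mm wide; open, the fingers measure 119 mm over their backs; the gripper's body (75 mm by 180 mm) begins 59 mm behind the grasp point.
Start: joints at [-1.22, 0.491, 1.559, -0, 1.092, -0.106], TCP at [0.276, -0.561, 0.215] pointing down, gripper open.
Joint ranges: [-3.1, 3.1], [-0.84, 2.19], [0.05, 2.79], [-1.13, 4.28], [0.06, 2.93], [-2.69, 2.69]. Speed limits (rad/s): [2.22, 2.22, 2.79, 3.14, 3.14, 3.14].

## Interface

Orientations are given as a unit quaternion [w, x, y, z].
In Python, from plant import status, snapshot, ctrl, boxes_of, masks_of gives the robot as it stands.
- The arm moves only by the shell command python3 -m crank 'ROWS' [OPENING] [FORCE]. ROWS is JSON, a list of rows, each an object of numbers: "x", "y", "z": the shift along the tool's x, y, z scaled (see below); "twist": the turn about the tool's z scaled (see below). In form: [{"x": .., "y": .., "z": .., "twist": ..}, ...]. A call has 1 to 5 rows; each row is the pose to reach, as a shift and turn from the pose commanded when the call began, along the tool's axes at that moment; what a row does not reach only later rows make up. The controller multiplies each number of a shift by 500 mm and each number of a turn by 90 degrees. A row lasts 1/8 s, in which the tool goes at most 62.5 mm and 10.7 degrees, less where a joint would pass 70% of its speed; a pose out of reach is approached as far as the arm can. A call with a number of a shift or a turn outside -1 to 1 is refused whole. A call with a gripper value outside its range is refused whole. OPENING is the closure, from -1 (fully open) to 1 (shut), set as the call begins (- or left out, the last holds). The fingers move at their own pace and stop on an object; FORCE is the grip in N (left out, the last holds). Time passes only in rows, so rows that repeat a pose let the fingers close. It gives the time, the measured TCP pose, the force, the opening and the grip force at its end, in the units of the state.
- status.get_state(): the state, without advancing time (a new reading comes with each control period).
- snapshot(name): name is "side" or "top" or "wrist"; returns a dict with "color" (400x640x3 uint8, red, green, blue), "K" (3x3 intrinsics, pixels), "distortion" ([k1, k2, p1, p2, k3] as OpenCV has them; the pictures are not rectified), "R" (3x3) and "t" (3): a world point X has camera coordinates R X + t. Camera axes: x right, y down, z forward; pixel columns grow to the right and rows downward; lengths in m; the calibration is good to about 2 mm. A picture is of the moment at which its call begins. There is no depth.
- ctrl.finish_job(): hands the job in; it is judged then, once.
Trained networks look in the newest picture that a camera, given by its name, has taken for a name from the list of things; names that differ only in an ending like _2 or _b are one class to them, and where a whole thing is asked for, a point or a joint stands for the part that bears it (a point fixed in the world has none). Each returns a list of dicts, best first, with "p" (0 to 1); they miss things now and then, are a little off and sometimes report something else, mostly with a low value. They report only what shows in the picture. A call takes as long as a camera call. They do not tell look-alikes from the thing itself.
- boxes_of(camera, label): "rect" ([left, top, right, bottom] in pixels, round what is visible of it).
- masks_of(camera, label): "region" (400x640 bool, what is visible of it) and "rect" ([left, top, right, bottom] in pixels, round what is visible of it).
The state is a dict: "t": time; "joint_pos": joint angles; "dq": joint speeds; "joint_efforts": joint torques, N m; "tool_pos": TCP position; "tcp_rot": TCP orientation; "force": force on the tool from outside, world axes, zero at the start; "moment": the same for the moment, N m; "gripper_width": finger opening in m; "grip_force": force on a finger pad.
Only numpy, scipy, OpenCV 4.12 (cv2) and the standard library are available. Lean on these libraries where they do the work, as an engineer would, in place of code of your own. Each camera call takes 0.05 s, during which the arm holds its last target. There are 200 camera calls.

## Task

Pull the drawer of the low cabinet out to its stop and use the spacer sticks kept in it to stack the slide boards (one or two) and then their dust cover on the drying stand, all face up, lengthwise along it and squarely one above the other: each board and the cover resting level on two sticks of its own laid across the stand or the board beneath, one near each end. Before the cover goes on, push the drawer fully shut with any stick you do not need left in it. Do not disturb the other things on the desk.

Things in the scene. Friction and masses are not known exactly. Their poses are not given: they have to be found in the camera images.
- stand: fixed drying stand on the desk: a flat aluminium plate 210 (x) x 100 mm (y), its flat bare top 20 mm above the desk. Origin: centre of its underside on the desk; z up
- cover: the loose white dust cover: a flat plate 200 long (its x) x 64 wide (its y) x 10 mm thick with a grip bar 120 long (along x) x 20 wide x 21 mm high along the middle of its upper face (bar's top 31 mm above the underside), 150 g. Origin: centre of its underside; z up through the bar. Lies bar up on the desk at the start
- board1: a loose flat grey slide board, 180 long (its x) x 60 wide (its y) x 16 mm thick, 140 g, with two glass microscope slides inlaid flush side by side in the middle of its upper face (they cover 76 mm of its length, so about 50 mm at each end is bare). Origin: centre of its underside; z up through the slides. Lies slides up on the desk at the start. May be absent
- board2: a loose flat grey slide board, 180 long (its x) x 60 wide (its y) x 16 mm thick, 140 g, with two glass microscope slides inlaid flush side by side in the middle of its upper face (they cover 76 mm of its length, so about 50 mm at each end is bare). Origin: centre of its underside; z up through the slides. Lies slides up on the desk at the start. May be absent
- stick1: a loose black plastic spacer stick, flat bar 90 long (its x) x 22 wide (its y) x 12 mm thick, 30 g. Origin: centre of its underside. At the start it lies flat in the drawer, lengthwise along the drawer's travel, in three piles of two, side by side about 70 mm apart, centre to centre
- stick2: a loose black plastic spacer stick, flat bar 90 long (its x) x 22 wide (its y) x 12 mm thick, 30 g. Origin: centre of its underside. At the start it lies flat in the drawer, lengthwise along the drawer's travel, in three piles of two, side by side about 70 mm apart, centre to centre
- stick3: a loose black plastic spacer stick, flat bar 90 long (its x) x 22 wide (its y) x 12 mm thick, 30 g. Origin: centre of its underside. At the start it lies flat in the drawer, lengthwise along the drawer's travel, in three piles of two, side by side about 70 mm apart, centre to centre
- stick4: a loose black plastic spacer stick, flat bar 90 long (its x) x 22 wide (its y) x 12 mm thick, 30 g. Origin: centre of its underside. At the start it lies flat in the drawer, lengthwise along the drawer's travel, in three piles of two, side by side about 70 mm apart, centre to centre
- stick5: a loose black plastic spacer stick, flat bar 90 long (its x) x 22 wide (its y) x 12 mm thick, 30 g. Origin: centre of its underside. At the start it lies flat in the drawer, lengthwise along the drawer's travel, in three piles of two, side by side about 70 mm apart, centre to centre
- stick6: a loose black plastic spacer stick, flat bar 90 long (its x) x 22 wide (its y) x 12 mm thick, 30 g. Origin: centre of its underside. At the start it lies flat in the drawer, lengthwise along the drawer's travel, in three piles of two, side by side about 70 mm apart, centre to centre
- cabinet: fixed low one-drawer cabinet, 225 deep (x) x 280 wide (y) x 85 mm high. Origin: centre of its underside, on the desk. The drawer slides out along its own -x. Heights above the desk: drawer's inner floor 22, side walls 63, front panel 72 mm. Drawer inside 238 wide, 180 mm deep; the front 148 mm are open from above when it is fully out
- cabinet_drawer0_handle (a point): middle of the drawer's handle: a horizontal round steel bar, 11 mm thick, 120 mm long along the cabinet's y, on two posts 51 mm either side of the middle, its axis 35 mm in front of the drawer's front and about 47 mm above the desk; moves with the drawer
- cabinet_drawer0 (a joint): how far the drawer is out, in m: 0 shut, 0.154 at its stop; slides with about 1 N of friction and stays where it is left
- oil: bystander: loose small amber oil bottle, 34 mm across, 70 mm tall. Origin: centre of its underside
- mug: bystander: loose white mug, 80 mm across, 90 mm tall. Origin: centre of its underside
- marker: bystander: loose black marker pen lying down, 130 mm long, 16 mm thick. Origin: centre of its underside
- stapler: bystander: loose stapler 130 x 34 x 48 mm. Origin: centre of its underside
There are look-alikes about, which are no part of the job. Leave any purple look-alike of the cover alone. Leave any turquoise look-alike of the board1 alone.

How it is judged:
By the outcome, as a careful person would: the job done as asked, in the order asked, and still so for the second after the job is handed in, with the robot touching nothing.
Of board1, board2 only 1 to 2 are there at a start; the rules pass over those that are not, and their reading is None.
At some moment in a run one of cover may be knocked a few centimetres aside while the robot is not near it.
Once in a run the grip may slacken for a moment while it holds something.
It also fails if it takes over 210 s, if anything falls off the work surface, if the arm or the gripper's body presses on something with over 40 N, if the wrist force passes 120 N, or if a joint passes its speed limit or range.

## Working session

There is one attempt and no reset: what is moved stays moved. The work goes in short steps, Python scripts to look and compute and a shell command to move; the robot and the scene stay as the last step left them, time stands still between calls to the robot, and variables do not carry over. Pictures are saved under pics/ and viewed, at most 16 in all, crops included, and the job is handed in when it is done.

```bash
ls; mkdir -p pics; cat > h.py <<'E'
import numpy as np, cv2, pickle
from plant import status, snapshot, ctrl, boxes_of, masks_of
def shot(c,name=None):
    s=snapshot(c)
    if name: cv2.imwrite('pics/'+name,s['color'][:,:,::-1])
    return s
def ray(s,px):
    p=cv2.undistortPoints(np.array(px,float).reshape(-1,1,2),np.array(s['K']),np.array(s['distortion'])).reshape(-1,2)
    d=np.c_[p,np.ones(len(p))]@np.array(s['R']); o=-np.array(s['R']).T@np.array(s['t'])
    return o,d
def at(s,px,z):
    o,d=ray(s,px); return o+d*((z-o[2])/d[:,2])[:,None]
def proj(s,X):
    r=cv2.Rodrigues(np.array(s['R']))[0]
    return cv2.projectPoints(np.array(X,float).reshape(-1,3),r,np.array(s['t'],float),np.array(s['K']),np.array(s['distortion']))[0].reshape(-1,2)
def rect(s,region,z):
    "min-area rectangle of mask on plane z: centre, (long,short), yaw deg of long axis"
    c=max(cv2.findContours(region.astype(np.uint8),0,1)[0],key=cv2.contourArea).reshape(-1,2)
    w=at(s,c,z)[:,:2]
    (cx,cy),(a,b),t=cv2.minAreaRect((w*1000).astype(np.float32))
    if a<b: a,b,t=b,a,t+90
    return np.round([cx,cy,a,b,(t+90)%180-90],1)
E
python3 - <<'E'
from h import *
for c in('top','side'):
    s=shot(c,c+'0.png'); print(c,s['K'],np.round(-np.array(s['R']).T@s['t'],3))
    for n,z in dict(stand=.02,cover=.01,board1=.016,cabinet=.085,cabinet_drawer0_handle=.047,oil=.07,mug=.09,marker=.016,stapler=.048).items():
        for m in masks_of(c,n):
            print(n,round(m['p'],2),np.round(m['rect']),rect(s,m['region'],z))
print(status.get_state())
E
```

```text
pics
top [[457.67578507   0.         314.81806198]
 [  0.         457.67578507 202.34325212]
 [  0.           0.           1.        ]] [ 0.402 -0.037  1.471]
stand 0.62 [316. 185. 346. 254.] [ 4.700e+02 -6.200e+01  2.128e+02  1.015e+02 -4.000e-01]
cover 0.94 [308. 116. 341. 186.] [688.6 -49.  201.7  66.2 -15.2]
cover 0.71 [349. 260. 384. 284.] [ 280.1 -174.9  112.9   64.9   63.4]
board1 0.6 [447. 258. 490. 298.] [ 280.7 -487.7  151.1   64.1  -47.6]
board1 0.56 [382. 144. 425. 197.] [ 626.3 -296.3  181.5   60.3  -34.7]
cabinet 0.97 [153.  88. 264. 197.] [689.5 305.2 287.1 280.5 -64.8]
cabinet_drawer0_handle 0.83 [184. 154. 267. 198.] [611.  273.9 275.6  34.8 -64.4]
cabinet_drawer0_handle 0.51 [457. 209. 498. 233.] [ 462.4 -527.1  119.2   81.2   89.8]
oil 0.61 [372. 131. 382. 138.] [ 732.2 -210.8   33.6   26.5  -45. ]
mug 0.61 [458. 208. 498. 234.] [ 459.5 -511.4  116.8   77.2   87.4]
marker 0.49 [438. 149. 457. 188.] [ 630.  -439.1  126.5   16.5   22.5]
stapler 0.66 [182. 151. 265. 196.] [595.6 268.1 275.8  71.2 -65. ]
stapler 0.64 [127. 240. 174. 256.] [379.7 507.8 142.9  34.8  76.6
[... 918 characters left out ...]
.5   22. ]
{'t': 1.0, 'joint_pos': array([-1.21960740e+00,  4.90906538e-01,  1.55889633e+00, -9.03049262e-07,
        1.09170593e+00, -1.05599708e-01]), 'dq': array([ 0.00111651, -0.0014829 , -0.00022988, -0.00021213, -0.00163416,
       -0.0001863 ]), 'joint_efforts': array([-8.11930977e-05, -6.12482429e+01, -2.58433807e+01,  6.93095452e-02,
        4.45929053e-02, -5.67906375e-05]), 'tool_pos': array([ 0.27569417, -0.56092772,  0.21465814]), 'tcp_rot': array([4.16597592e-05, 9.74031151e-01, 2.26414034e-01, 4.73772342e-06]), 'force': array([-0.0811198 ,  0.56836923,  0.18209102]), 'moment': array([0.02549139, 0.00788892, 0.00483109]), 'grip_force': 0.0, 'gripper_width': 0.09503550787719577}
```

```bash
python3 -c "
import cv2
a=cv2.imread('pics/top0.png')[75:310,115:510]; cv2.imwrite('pics/top0c.png',cv2.resize(a,(790,470),interpolation=cv2.INTER_CUBIC))"
```

```text
(no output)
```

View pics/top0c.png

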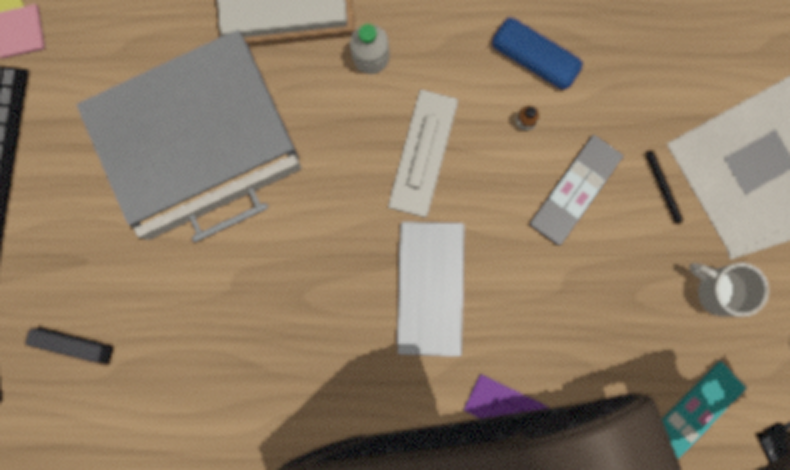

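View pics/side0.png

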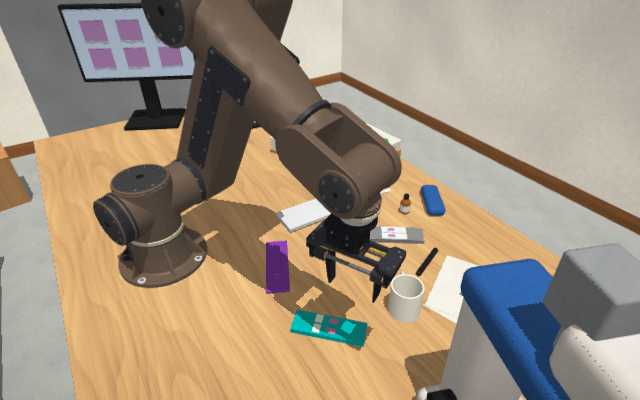

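The top view (crop = (px−115)·2, (py−75)·2) shows these things:
- The cabinet is upper left, with its handle bar from about (211,194) to (248,178) px.
- The white cover is at (324,151), the bare stand at (331,220), and a grey slide board at (403,170).
- Turquoise at (468,278) and purple at (366,272) are the look-alikes. They differ in colour, so I leave them alone.
- The side view shows the same, but the arm hides the area near the base, so I'll check there for a second board once the arm has moved.

```bash
cat > plan.py <<'E'
"usage: plan.py 'x,y,z,yaw' ... (mm, deg of tool x); prints row numbers for each leg"
import sys; from h import *
from scipy.spatial.transform import Rotation as Ro
def pose():
    s=status.get_state(); q=s['tcp_rot']; R=Ro.from_quat([q[1],q[2],q[3],q[0]]).as_matrix()
    return s,np.array(s['tool_pos'])*1000,np.degrees(np.arctan2(R[1,0],R[0,0])),R
if __name__=='__main__':
    s,p,yaw,R=pose()
    print('t',round(s['t'],1),'tcp',np.round(p,1),'yaw',round(yaw,1),'tilt z',np.round(R[:,2],3),'w',round(s['gripper_width']*1e3,1),'F',np.round(s['force'],1),'grip',round(s['grip_force'],1))
    for a in sys.argv[1:]:
        x,y,z,t=[float(v) for v in a.split(',')]
        d=np.array([x,y,z])-p; c,n=np.cos(np.radians(yaw)),np.sin(np.radians(yaw))
        dy=(yaw-t+180)%360-180
        sh=np.array([c*d[0]+n*d[1], n*d[0]-c*d[1], -d[2]])/500
        L=np.linalg.norm(d); print(a,'{"x":%.4f,"y":%.4f,"z":%.4f,"twist":%.4f}'%(*sh,dy/90),'rows>=',int(np.ceil(max(L/62.5,abs(dy)/10.7))))
        p=np.array([x,y,z]); yaw=t
E
python3 - <<'E'
from h import *
s=shot('top')
pk=np.array([[211.5,194.5],[248.5,178]]); w=at(s,pk,.047)*1000; print(w, w.mean(0), np.degrees(np.arctan2(*(w[0]-w[1])[1::-1])), np.linalg.norm(w[0]-w[1]))
# cabinet roof grey edges
m=masks_of('top','cabinet')[0]['region']; g=s['color'].astype(int)
roof=m&(g.max(2)<150)&(np.ptp(g,axis=2)<20)
roof=cv2.morphologyEx(roof.astype(np.uint8),cv2.MORPH_OPEN,np.ones((7,7)))
print(rect(s,roof,.085))
E
python3 plan.py 450,-300,215,60 450,0,215,90 470,215,215,115
```

```text
[[544.41026295 310.81485661  47.        ]
 [596.23306956 194.29098446  47.        ]] [570.32166626 252.55292053  47.        ] 113.97661993016479 127.52809912810397
[718.2 319.7 282.4 213.6 -65.7]
t 1.1 tcp [ 275.7 -560.9  214.7] yaw 26.2 tilt z [-0. -0. -1.] w 94.9 F [-0.5 -0.9 -0.4] grip 0.0
450,-300,215,60 {"x":0.5431,"y":-0.3145,"z":-0.0007,"twist":-0.3758} rows>= 6
450,0,215,90 {"x":0.5196,"y":-0.3000,"z":-0.0000,"twist":-0.3333} rows>= 5
470,215,215,115 {"x":0.4300,"y":0.0400,"z":-0.0000,"twist":-0.2778} rows>= 4
```

```bash
python3 plan.py 420,-320,250,55 440,-60,250,85 500,180,250,114.5
```

```text
t 1.1 tcp [ 275.7 -560.9  214.7] yaw 26.2 tilt z [-0. -0. -1.] w 94.9 F [-0.5 -0.9 -0.4] grip 0.0
420,-320,250,55 {"x":0.4716,"y":-0.3051,"z":-0.0707,"twist":-0.3203} rows>= 5
440,-60,250,85 {"x":0.4489,"y":-0.2655,"z":-0.0000,"twist":-0.3333} rows>= 5
500,180,250,114.5 {"x":0.4886,"y":0.0777,"z":-0.0000,"twist":-0.3278} rows>= 4
```

```bash

python3 -m crank '[{"x":0.47,"y":-0.305,"z":-0.07,"twist":-0.32},{"x":0.47,"y":-0.305,"z":-0.07,"twist":-0.32},{"x":0.47,"y":-0.305,"z":-0.07,"twist":-0.32},{"x":0.47,"y":-0.305,"z":-0.07,"twist":-0.32},{"x":0.47,"y":-0.305,"z":-0.07,"twist":-0.32}]' 0.37 20
python3 -m crank '[{"x":0.45,"y":-0.265,"twist":-0.33},{"x":0.45,"y":-0.265,"twist":-0.33},{"x":0.45,"y":-0.265,"twist":-0.33},{"x":0.45,"y":-0.265,"twist":-0.33},{"x":0.45,"y":-0.265,"twist":-0.33}]'
python3 -m crank '[{"x":0.49,"y":0.08,"twist":-0.33},{"x":0.49,"y":0.08,"twist":-0.33},{"x":0.49,"y":0.08,"twist":-0.33},{"x":0.49,"y":0.08,"twist":-0.33},{"x":0.49,"y":0.08,"twist":-0.33}]'
python3 - <<'E'
from h import *
s=shot('wrist','w1.png'); print(np.round(-np.array(s['R']).T@s['t'],3))
pickle.dump(s,open('w1.pkl','wb'))
s=shot('top','top1.png')
for n,z in dict(cover=.01,board1=.016,mug=.09).items():
    for m in masks_of('top',n): print(n,round(m['p'],2),np.round(m['rect']),rect(s,m['region'],z))
E
python3 plan.py
```

```text
t: 1.72
tool_pos: [0.4204, -0.318, 0.2503]
tcp_rot: [0.0, 0.887, 0.462, 0.0]
force: [0.4, -0.4, 0.1]
gripper_width: 0.0507
grip_force: 0.0
[ 0.467 -0.248  0.42 ]
cover 0.64 [311. 118. 342. 183.] [687.  -50.6 199.1  63.8 -15.8]
cover 0.64 [350. 260. 382. 289.] [ 283.6 -168.1   95.7   63.5   64.6]
board1 0.7 [444. 263. 488. 308.] [ 256.9 -488.   177.7   29.9  -44.4]
board1 0.67 [380. 142. 425. 196.] [ 625.  -296.6  182.3   60.3  -36. ]
mug 0.6 [468. 204. 500. 229.] [ 474.8 -531.5   95.3   60.4   48.3]
t 2.0 tcp [ 419.1 -320.9  249.6] yaw 55.0 tilt z [-0. -0. -1.] w 32.5 F [ 0.5 -0.  -0.3] grip 0.0invalid input
invalid input
```

View pics/w1.png

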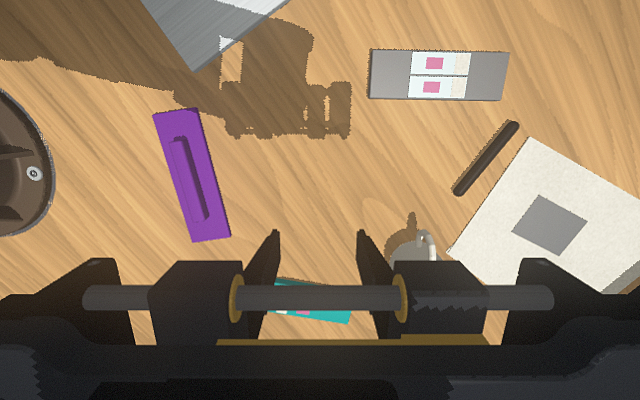

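View pics/top1.png

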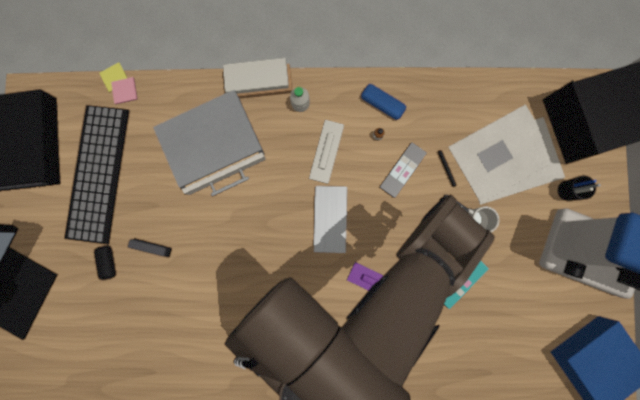

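The wrist view shows the grey board at (438,75), the purple look-alike at (190,175) and the turquoise one at (310,300). I see no second board so far. Rows need all four keys, so I'll repeat the refused moves.

```bash

python3 -m crank '[{"x":0.45,"y":-0.265,"z":0,"twist":-0.33},{"x":0.45,"y":-0.265,"z":0,"twist":-0.33},{"x":0.45,"y":-0.265,"z":0,"twist":-0.33},{"x":0.45,"y":-0.265,"z":0,"twist":-0.33},{"x":0.45,"y":-0.265,"z":0,"twist":-0.33}]' >/dev/null
python3 -m crank '[{"x":0.49,"y":0.08,"z":0,"twist":-0.33},{"x":0.49,"y":0.08,"z":0,"twist":-0.33},{"x":0.49,"y":0.08,"z":0,"twist":-0.33},{"x":0.49,"y":0.08,"z":0,"twist":-0.33},{"x":0.49,"y":0.08,"z":0,"twist":-0.33}]'
python3 - <<'E'
from h import *
s=shot('wrist','w2.png'); print(np.round(-np.array(s['R']).T@s['t'],3))
pickle.dump(s,open('w2.pkl','wb'))
print([ (round(b['p'],2),np.round(b['rect'])) for b in boxes_of('wrist','cabinet_drawer0_handle')])
s=shot('top','top2.png')
for n,z in dict(cover=.01,board1=.016,stand=.02).items():
    for m in masks_of('top',n): print(n,round(m['p'],2),np.round(m['rect']),rect(s,m['region'],z))
E
python3 plan.py 570,252,215,114.5 570,252,28,114.5
```

```text
t: 3.22
tool_pos: [0.5037, 0.1817, 0.2488]
tcp_rot: [-0.0, 0.541, 0.841, -0.0]
force: [-0.8, -0.6, -0.1]
gripper_width: 0.0301
grip_force: 0.0
[0.468 0.259 0.419]
[(0.65, array([376.,  32., 449., 258.]))]
cover 0.86 [347. 262. 413. 307.] [ 261.  -216.3  202.3   65.4   64.2]
cover 0.59 [310. 116. 341. 184.] [687.7 -51.1 201.   66.3 -15.1]
board1 0.97 [438. 253. 489. 306.] [ 271.4 -476.6  182.5   68.9  -46.3]
board1 0.87 [378. 144. 428. 195.] [ 626.1 -298.   183.8   64.9  -35.1]
stand 0.92 [315. 185. 348. 256.] [ 4.654e+02 -6.200e+01  2.159e+02  1.015e+02 -4.000e-01]
t 3.5 tcp [502.8 178.5 249.7] yaw 114.2 tilt z [ 0. -0. -1.] w 30.2 F [0.  0.3 0.1] grip 0.0
570,252,215,114.5 {"x":0.0788,"y":0.1830,"z":0.0694,"twist":-0.0029} rows>= 2
570,252,28,114.5 {"x":0.0000,"y":0.0000,"z":0.3740,"twist":0.0000} rows>= 3
```

View pics/w2.png

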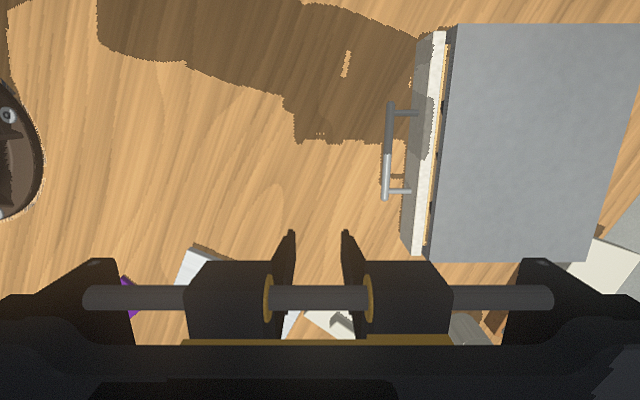

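The wrist view shows the handle bar from (391,102) to (385,199), with the cabinet on its right. No second grey board is visible from any camera, so it is one board and four sticks.

```bash
python3 - <<'E'
from h import *
s=pickle.load(open('w2.pkl','rb'))
w=at(s,[[391,102],[385,199],[389,150],[386,180]],.047)*1000;print(w,w[:2].mean(0),np.degrees(np.arctan2(*(w[0]-w[1])[1::-1])),np.linalg.norm(w[0]-w[1]))
w=at(s,[[456,25],[427,262]],.085)*1000;print('roof',w,np.degrees(np.arctan2(*(w[0]-w[1])[1::-1])))
w=at(s,[[418,60],[402,240]],.072)*1000;print('front',w)
E
python3 plan.py 568,252,130,114.5 568,252,28,114.5
```

```text
[[545.68722002 308.80521964  47.        ]
 [599.33494978 194.14897661  47.        ]
 [572.0380394  255.45115921  47.        ]
 [587.72949956 218.37041538  47.        ]] [572.5110849  251.47709812  47.        ] 115.07492389888765 126.58646441479635
roof [[562.81022512 398.75598007  85.        ]
 [678.85533732 146.65402241  85.        ]] 114.71709946662833
front [[546.50405907 357.08779585  72.        ]
 [639.02526129 157.08179341  72.        ]]
t 3.5 tcp [502.8 178.5 249.7] yaw 114.2 tilt z [ 0. -0. -1.] w 30.2 F [0.  0.3 0.1] grip 0.0
568,252,130,114.5 {"x":0.0804,"y":0.1793,"z":0.2394,"twist":-0.0029} rows>= 3
568,252,28,114.5 {"x":0.0000,"y":0.0000,"z":0.2040,"twist":0.0000} rows>= 2
```

```bash

python3 -m crank '[{"x":0.079,"y":0.1865,"z":0.24,"twist":-0.006},{"x":0.079,"y":0.1865,"z":0.24,"twist":-0.006},{"x":0.079,"y":0.1865,"z":0.24,"twist":-0.006},{"x":0.079,"y":0.1865,"z":0.24,"twist":-0.006}]' >/dev/null
python3 -m crank '[{"x":0,"y":0,"z":0.05,"twist":0},{"x":0,"y":0,"z":0.1,"twist":0},{"x":0,"y":0,"z":0.15,"twist":0},{"x":0,"y":0,"z":0.204,"twist":0},{"x":0,"y":0,"z":0.204,"twist":0}]'
python3 plan.py 572,252,28,114.7
python3 -m crank '[{"x":0,"y":0,"z":0,"twist":0},{"x":0,"y":0,"z":0,"twist":0},{"x":0,"y":0,"z":0,"twist":0},{"x":0,"y":0,"z":0,"twist":0}]' 1 25
python3 plan.py
```

```text
t: 4.65
tool_pos: [0.5707, 0.2532, 0.0278]
tcp_rot: [-0.0, 0.538, 0.843, -0.001]
force: [-0.4, -0.6, 0.4]
gripper_width: 0.0301
grip_force: 0.0
t 4.7 tcp [570.7 253.2  27.8] yaw 114.8 tilt z [-0.001 -0.001 -1.   ] w 30.1 F [-0.4 -0.6  0.4] grip 0.0
572,252,28,114.7 {"x":-0.0033,"y":0.0013,"z":-0.0005,"twist":0.0017} rows>= 1
t: 5.15
tool_pos: [0.5718, 0.2546, 0.0289]
tcp_rot: [0.001, 0.538, 0.843, 0.001]
force: [-0.1, -1.6, 6.9]
gripper_width: 0.0103
grip_force: 25.0
t 5.2 tcp [571.8 254.6  28.9] yaw 114.9 tilt z [ 0.002  0.    -1.   ] w 10.3 F [-0.1 -1.6  6.9] grip 25.0
```

Gripped (about 11 mm). Now I pull.

```bash

python3 -m crank '[{"x":0,"y":-0.04,"z":0,"twist":0},{"x":0,"y":-0.1,"z":0,"twist":0},{"x":0,"y":-0.16,"z":0,"twist":0},{"x":0,"y":-0.22,"z":0,"twist":0},{"x":0,"y":-0.28,"z":0,"twist":0}]'
python3 -m crank '[{"x":0,"y":-0.01,"z":0,"twist":0},{"x":0,"y":-0.02,"z":0,"twist":0},{"x":0,"y":-0.026,"z":0,"twist":0},{"x":0,"y":-0.03,"z":0,"twist":0},{"x":0,"y":-0.03,"z":0,"twist":0}]'
python3 plan.py
```

```text
t: 5.78
tool_pos: [0.4446, 0.1959, 0.0288]
tcp_rot: [0.001, 0.538, 0.843, 0.001]
force: [0.3, 2.8, 7.0]
gripper_width: 0.0104
grip_force: 25.0
t: 6.4
tool_pos: [0.4363, 0.1919, 0.029]
tcp_rot: [0.004, 0.538, 0.843, 0.006]
force: [15.7, 18.7, -6.1]
gripper_width: 0.0105
grip_force: 25.0
t 6.4 tcp [436.3 191.9  29. ] yaw 114.9 tilt z [ 0.013  0.005 -1.   ] w 10.5 F [15.7 18.7 -6.1] grip 25.0
```

```bash

python3 -m crank '[{"x":0,"y":-0.01,"z":0,"twist":0},{"x":0,"y":-0.01,"z":0,"twist":0}]'
python3 -m crank '[{"x":0,"y":0.018,"z":0,"twist":0},{"x":0,"y":0.018,"z":0,"twist":0},{"x":0,"y":0.018,"z":0,"twist":0}]' 0.37
python3 -m crank '[{"x":0,"y":0,"z":-0.1,"twist":0},{"x":0,"y":0,"z":-0.2,"twist":0},{"x":-0.1,"y":0,"z":-0.44,"twist":0},{"x":-0.2,"y":0.0,"z":-0.44,"twist":0},{"x":-0.3,"y":0,"z":-0.44,"twist":0}]'
python3 -m crank '[{"x":-0.1,"y":0,"z":0,"twist":0},{"x":-0.1,"y":0,"z":0,"twist":0},{"x":-0.1,"y":0.0,"z":0,"twist":0}]' -1
python3 - <<'E'
from h import *
s=shot('wrist','w3.png'); pickle.dump(s,open('w3.pkl','wb'))
s=shot('top','top3.png'); pickle.dump(s,open('t3.pkl','wb'))
a=s['color'][85:255,140:400,::-1]; cv2.imwrite('pics/top3c.png',cv2.resize(a,None,fx=3,fy=3,interpolation=cv2.INTER_CUBIC))
for c in('wrist','top'):
  for b in masks_of(c,'stick1'): print(c,round(b['p'],2),np.round(b['rect']),rect(s if c=='top' else pickle.load(open('w3.pkl','rb')),b['region'],.046))
E
python3 plan.py
```

```text
t: 6.65
tool_pos: [0.4364, 0.1916, 0.0291]
tcp_rot: [0.008, 0.538, 0.843, 0.01]
force: [33.6, 35.2, -24.7]
gripper_width: 0.0106
grip_force: 25.0
t: 7.02
tool_pos: [0.4336, 0.1907, 0.0277]
tcp_rot: [-0.0, 0.538, 0.843, -0.0]
force: [-0.7, 0.3, -0.6]
gripper_width: 0.0291
grip_force: 0.0
t: 7.65
tool_pos: [0.4901, 0.07, 0.245]
tcp_rot: [0.001, 0.537, 0.843, 0.001]
force: [-0.1, 1.0, -0.9]
gripper_width: 0.0296
grip_force: 0.0
t: 8.02
tool_pos: [0.5102, 0.0257, 0.2421]
tcp_rot: [-0.001, 0.538, 0.843, -0.0]
force: [-0.3, 0.2, -0.4]
gripper_width: 0.0547
grip_force: 0.0
wrist 0.88 [375.  72. 458. 116.] [573.9 173.5  92.7  23.8  41.5]
wrist 0.7 [380.   7. 461.  50.] [539.2 235.5  92.7  23.9  40.8]
wrist 0.55 [373.  76. 443. 116.] [537.4 139.3  19.5   5.4 -42.7]
wrist 0.44 [384.  33. 434.  55.] [533.7 213.5  51.2   5.5  42. ]
top 0.78 [223. 185. 247. 208.] [536.8 238.3  88.5  26.5  40.3]
top 0.68 [244. 171. 259. 192.] [585.3 188.   63.2  22.3  45.2]
top 0.5 [204. 190. 226. 220.] [514.4 301.   93.1  27.3  40.5]
top 0.18 [316. 184. 348. 253.] [466.8 -63.5 206.2  93.1  -1.5]
t 8.2 tcp [510.6  26.6 242.5] yaw 115.0 tilt z [-0. -0. -1.] w 70.2 F [ 0.5  1.1 -0.4] grip 0.0
```

View pics/top3c.png

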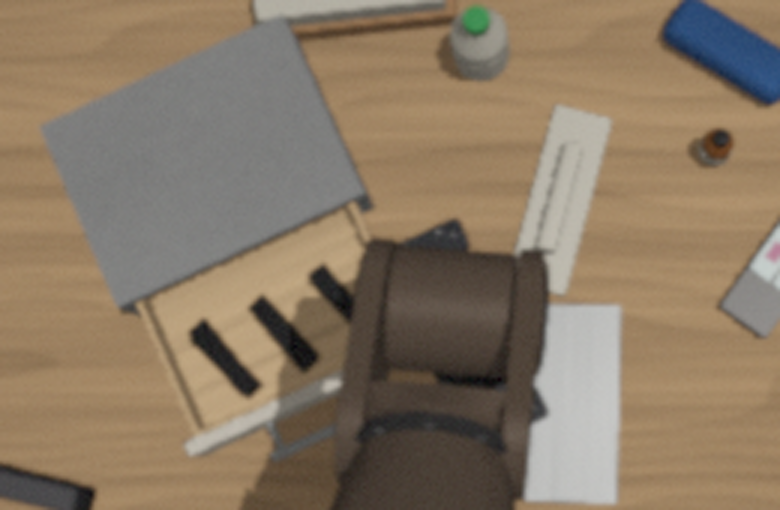

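View pics/w3.png

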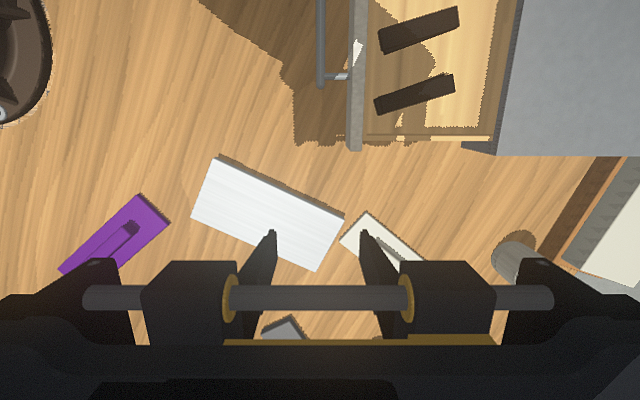

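Sticks: three dark piles lie in the open drawer. In the wrist view two are at (418,29) and (415,94). In the top view they are at about (251,182), (235,196) and (215,205). They are turned to a yaw of about 41°. I'll check the drawer opening and plan the first pick.

```bash
python3 - <<'E'
from h import *
s=pickle.load(open('w3.pkl','rb')); u=np.array([np.cos(np.radians(24.8)),np.sin(np.radians(24.8)),0])
f=at(s,[[365,60],[363,135]],.072)*1000@u; b=at(s,[[511,60],[498,150]],.085)*1000@u; h=at(s,[[320,40],[323,80]],.047)*1000@u
print(f,b,h, np.array([572,252,0])@u)
s0=pickle.load(open('w2.pkl','rb'));print(at(s0,[[456,25],[427,262]],.085)*1000@u, at(s0,[[391,102],[385,199]],.047)*1000@u)
E
python3 plan.py 539.2,235.5,242,131.3
```

```text
[525.0074321  526.60576443] [677.45822897 681.31132936] [475.74766295 479.46657357] 624.9506424972603
[678.16547328 677.7639215 ] [624.8915611  625.49896205]
t 8.2 tcp [510.6  26.6 242.5] yaw 115.0 tilt z [-0. -0. -1.] w 70.2 F [ 0.5  1.1 -0.4] grip 0.0
539.2,235.5,242,131.3 {"x":0.3546,"y":0.2284,"z":0.0009,"twist":-0.1811} rows>= 4
```

```bash
python3 plan.py 545,110,200,75 573.5,174,110,41.4 573.5,174,37,41.4
```

```text
t 8.2 tcp [510.6  26.6 242.5] yaw 115.0 tilt z [-0. -0. -1.] w 70.2 F [ 0.5  1.1 -0.4] grip 0.0
545,110,200,75 {"x":0.1222,"y":0.1329,"z":0.0849,"twist":0.4444} rows>= 4
573.5,174,110,41.4 {"x":0.1384,"y":0.0219,"z":0.1800,"twist":0.3733} rows>= 4
573.5,174,37,41.4 {"x":0.0000,"y":0.0000,"z":0.1460,"twist":0.0000} rows>= 2
```

```bash

python3 -m crank '[{"x":0.122,"y":0.133,"z":0.085,"twist":0.444},{"x":0.122,"y":0.133,"z":0.085,"twist":0.444},{"x":0.122,"y":0.133,"z":0.085,"twist":0.444},{"x":0.122,"y":0.133,"z":0.085,"twist":0.444},{"x":0.122,"y":0.133,"z":0.085,"twist":0.444}]' 0.05 25 >/dev/null
python3 -m crank '[{"x":0.138,"y":0.022,"z":0.18,"twist":0.373},{"x":0.138,"y":0.022,"z":0.18,"twist":0.373},{"x":0.138,"y":0.022,"z":0.18,"twist":0.373},{"x":0.138,"y":0.022,"z":0.18,"twist":0.373},{"x":0.138,"y":0.022,"z":0.18,"twist":0.373}]' >/dev/null
python3 - <<'E'
from h import *
s=shot('wrist','w4.png')
for b in masks_of('wrist','stick1'): print(round(b['p'],2),np.round(b['rect']),rect(s,b['region'],.046))
E
python3 plan.py 573.5,174,37,41.4
```

```text
0.95 [303. 158. 331. 254.] [574.7 175.4  90.4  22.3  42.4]
0.91 [176. 143. 190. 214.] [518.8 278.9  59.4   7.1  41.3]
0.85 [139. 110. 183. 216.] [517.8 298.3  89.8  27.2  40.3]
0.82 [222. 132. 260. 230.] [550.1 238.7  84.2  23.   44.2]
0.68 [218. 141. 256. 240.] [540.6 237.   90.5  25.3  41.2]
0.52 [304. 169. 308. 178.] [592.7 206.4   8.6   1.7  40.7]
t 9.6 tcp [574.4 172.5 110.7] yaw 41.6 tilt z [ 0.001  0.    -1.   ] w 45.1 F [ 0.3 -1.4 -0.5] grip 0.0
573.5,174,37,41.4 {"x":0.0007,"y":-0.0034,"z":0.1473,"twist":0.0018} rows>= 2
```

View pics/w4.png

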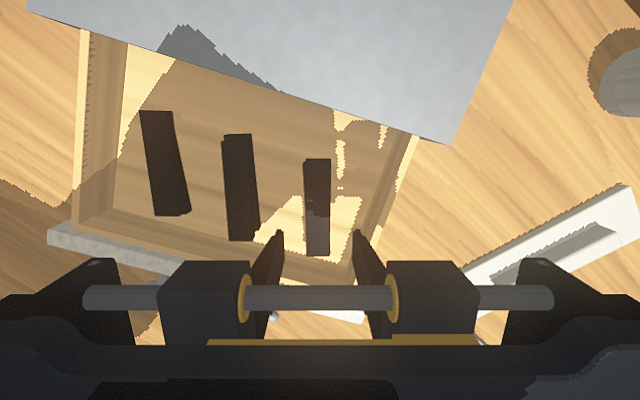

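Three two-high piles show in the wrist view at (316,207), (239,187) and (165,163). The fingers straddle the nearest. Descend and grip.

```bash

python3 -m crank '[{"x":0.003,"y":-0.004,"z":0.07,"twist":0},{"x":0.003,"y":-0.004,"z":0.11,"twist":0},{"x":0.003,"y":-0.004,"z":0.147,"twist":0},{"x":0.003,"y":-0.004,"z":0.147,"twist":0}]'
python3 -m crank '[{"x":0,"y":0,"z":0,"twist":0},{"x":0,"y":0,"z":0,"twist":0},{"x":0,"y":0,"z":0,"twist":0},{"x":0,"y":0,"z":0,"twist":0}]' 1 25
python3 -m crank '[{"x":0,"y":0,"z":-0.06,"twist":0},{"x":0,"y":0,"z":-0.12,"twist":0},{"x":0,"y":0,"z":-0.17,"twist":0},{"x":0,"y":0,"z":-0.17,"twist":0}]'
python3 - <<'E'
from h import *
s=shot('wrist')
for b in masks_of('wrist','stick1'): print(round(b['p'],2),np.round(b['rect']),rect(s,b['region'],.034),rect(s,b['region'],.119))
E
python3 plan.py 520,30,120,85 403,-62,80,89.6 403,-62,24,89.6
```

```text
t: 10.07
tool_pos: [0.5736, 0.1749, 0.0356]
tcp_rot: [-0.0, 0.935, 0.354, -0.001]
force: [0.3, 0.2, 0.5]
gripper_width: 0.045
grip_force: 0.0
t: 10.58
tool_pos: [0.5743, 0.1752, 0.0371]
tcp_rot: [0.0, 0.935, 0.353, 0.0]
force: [0.1, -0.8, 5.5]
gripper_width: 0.0219
grip_force: 25.0
t: 11.08
tool_pos: [0.5747, 0.1753, 0.123]
tcp_rot: [0.0, 0.935, 0.353, 0.002]
force: [-0.2, -0.7, -1.1]
gripper_width: 0.0218
grip_force: 25.0
0.93 [298. 177. 339. 284.] [549.1 155.  114.8  35.1  41.3] [577.5 180.1  77.2  23.6  41.3]
0.91 [228. 143. 260. 239.] [535.9 237.1  94.9  25.2  40.7] [568.7 235.3  63.8  16.9  40.7]
0.86 [230. 135. 266. 228.] [543.4 222.8  67.7   8.   39.4] [573.7 225.7  45.5   5.4  39.4]
0.84 [150. 113. 192. 216.] [511.7 301.5  94.9  29.2  39.9] [552.4 278.6  63.8  19.6  39.9]
0.67 [188. 154. 197. 214.] [509.  278.5  51.6   6.2  41.6] [550.5 263.1  34.7   4.2  41.6]
0.62 [307. 162. 330. 176.] [598.4 199.4  21.4  14.1 -48.7] [610.7 210.   14.4   9.5 -48.7]
t 11.2 tcp [573.7 175.1 120.8] yaw 41.4 tilt z [-0.001 -0.    -1.   ] w 22.0 F [ 0.2  0.4 -0.1] grip 25.0
520,30,120,85 {"x":-0.2724,"y":0.1468,"z":0.0016,"twist":-0.4846} rows>= 5
403,-62,80,89.6 {"x":-0.2037,"y":-0.2171,"z":0.0800,"twist":-0.0511} rows>= 3
403,-62,24,89.6 {"x":0.0000,"y":0.0000,"z":0.1120,"twist":0.0000} rows>= 1
```

```bash

python3 -m crank '[{"x":-0.272,"y":0.147,"z":0,"twist":-0.485},{"x":-0.272,"y":0.147,"z":0,"twist":-0.485},{"x":-0.272,"y":0.147,"z":0,"twist":-0.485},{"x":-0.272,"y":0.147,"z":0,"twist":-0.485},{"x":-0.272,"y":0.147,"z":0,"twist":-0.485}]'
python3 - <<'E'
from h import *
s=shot('top'); 
for m in masks_of('top','stand')+masks_of('top','cover')[:2]: print(round(m['p'],2),np.round(m['rect']),rect(s,m['region'],.02))
E
python3 plan.py 531.5,-62,70,89.6 531.5,-62,24,89.6
```

```text
t: 11.8
tool_pos: [0.5201, 0.0298, 0.1205]
tcp_rot: [-0.001, 0.737, 0.676, -0.001]
force: [-0.2, -0.0, -1.0]
gripper_width: 0.0216
grip_force: 25.0
0.69 [313. 184. 348. 253.] [467.9 -62.7 210.2  98.4  -2.2]
0.32 [312. 116. 343. 185.] [686.  -50.3 199.5  66.1 -15.8]
0.75 [349. 262. 410. 305.] [ 261.  -215.2  199.5   64.1   65. ]
0.69 [310. 114. 340. 186.] [684.9 -49.9 200.1  65.  -15.6]
t 11.9 tcp [520.4  30.5 120.9] yaw 84.9 tilt z [-0.001 -0.    -1.   ] w 21.7 F [ 0.6 -0.4 -0.5] grip 25.0
531.5,-62,70,89.6 {"x":-0.1823,"y":0.0386,"z":0.1017,"twist":-0.0525} rows>= 2
531.5,-62,24,89.6 {"x":0.0000,"y":0.0000,"z":0.0920,"twist":0.0000} rows>= 1
```

```bash

python3 -m crank '[{"x":-0.182,"y":0.039,"z":0.1,"twist":-0.048},{"x":-0.182,"y":0.039,"z":0.1,"twist":-0.048},{"x":-0.182,"y":0.039,"z":0.15,"twist":-0.048},{"x":-0.182,"y":0.039,"z":0.194,"twist":-0.048},{"x":-0.182,"y":0.039,"z":0.194,"twist":-0.048}]'
python3 plan.py 531.5,-62,23.5,89.2
```

```text
t: 12.58
tool_pos: [0.5317, -0.0618, 0.0232]
tcp_rot: [-0.001, 0.712, 0.702, -0.001]
force: [0.0, 0.1, 0.2]
gripper_width: 0.0222
grip_force: 25.0
t 12.6 tcp [531.7 -61.8  23.2] yaw 89.2 tilt z [-0.002  0.    -1.   ] w 22.2 F [0.  0.1 0.2] grip 25.0
531.5,-62,23.5,89.2 {"x":-0.0004,"y":-0.0004,"z":-0.0007,"twist":0.0005} rows>= 1
```

```bash

python3 -m crank '[{"x":0,"y":0,"z":0,"twist":0},{"x":0,"y":0,"z":0,"twist":0},{"x":0,"y":0,"z":0,"twist":0}]' 0.05
python3 -m crank '[{"x":0,"y":0,"z":-0.08,"twist":0},{"x":0,"y":0,"z":-0.2,"twist":0},{"x":0.2,"y":0,"z":-0.2,"twist":0},{"x":0.2,"y":0,"z":-0.2,"twist":0}]'
python3 plan.py 574.5,175,110,41.4
```

```text
t: 12.95
tool_pos: [0.5323, -0.0622, 0.025]
tcp_rot: [0.0, 0.711, 0.703, 0.0]
force: [1.0, -0.8, 0.2]
gripper_width: 0.0435
grip_force: 0.0
t: 13.45
tool_pos: [0.5333, 0.0393, 0.1257]
tcp_rot: [0.001, 0.711, 0.703, 0.001]
force: [0.1, -0.6, 0.1]
gripper_width: 0.045
grip_force: 0.0
t 13.4 tcp [533.3  39.3 125.7] yaw 89.3 tilt z [ 0.002 -0.    -1.   ] w 45.0 F [ 0.1 -0.6  0.1] grip 0.0
574.5,175,110,41.4 {"x":0.2723,"y":0.0793,"z":0.0314,"twist":0.5325} rows>= 5
```

```bash

python3 -m crank '[{"x":0.272,"y":0.079,"z":0.03,"twist":0.53},{"x":0.272,"y":0.079,"z":0.03,"twist":0.53},{"x":0.272,"y":0.079,"z":0.03,"twist":0.53},{"x":0.272,"y":0.079,"z":0.03,"twist":0.53},{"x":0.272,"y":0.079,"z":0.03,"twist":0.53}]'
python3 - <<'E'
from h import *
s=shot('wrist'); pickle.dump(s,open('w5.pkl','wb'))
for b in masks_of('wrist','stick1'): print(round(b['p'],2),np.round(b['rect']),rect(s,b['region'],.034),rect(s,b['region'],.046))
s=shot('top')
for b in masks_of('top','stick1'): print('top',round(b['p'],2),np.round(b['rect']),rect(s,b['region'],.032))
E
python3 plan.py 574.5,175,25,41.4
```

```text
t: 14.08
tool_pos: [0.5741, 0.1739, 0.1096]
tcp_rot: [0.0, 0.935, 0.354, 0.0]
force: [-0.7, -0.1, 0.0]
gripper_width: 0.0453
grip_force: 0.0
0.86 [224. 134. 263. 232.] [547.5 227.   77.7   5.3  40.7] [551.9 227.2  73.9   5.   40.7]
0.7 [303. 162. 332. 255.] [570.8 172.9  90.5  22.2  44.3] [573.9 175.7  86.1  21.1  44.3]
0.63 [179. 147. 191. 218.] [511.6 280.8  60.7   7.2  42.4] [517.7 278.3  57.7   6.9  42.4]
0.62 [219. 142. 259. 242.] [535.9 237.6  94.9  26.9  41.4] [540.7 237.2  90.3  25.6  41.4]
0.56 [139. 112. 185. 220.] [511.6 302.1  94.5  29.2  39.5] [517.7 298.6  89.9  27.8  39.5]
top 0.69 [313. 196. 342. 203.] [530.5 -57.4  85.2  19.   89.8]
t 14.3 tcp [574.3 173.3 109.7] yaw 41.8 tilt z [ 0. -0. -1.] w 45.1 F [-0.3 -0.9  0.3] grip 0.0
574.5,175,25,41.4 {"x":0.0026,"y":-0.0022,"z":0.1693,"twist":0.0044} rows>= 2
```

```bash

python3 -m crank '[{"x":-0.005,"y":-0.003,"z":0.08,"twist":-0.01},{"x":-0.005,"y":-0.003,"z":0.13,"twist":-0.01},{"x":-0.005,"y":-0.003,"z":0.169,"twist":-0.01},{"x":-0.005,"y":-0.003,"z":0.169,"twist":-0.01}]'
python3 -m crank '[{"x":0,"y":0,"z":0,"twist":0},{"x":0,"y":0,"z":0,"twist":0},{"x":0,"y":0,"z":0,"twist":0},{"x":0,"y":0,"z":0,"twist":0}]' 1 25
python3 -m crank '[{"x":0,"y":0,"z":-0.07,"twist":0},{"x":0,"y":0,"z":-0.14,"twist":0},{"x":0,"y":0,"z":-0.19,"twist":0},{"x":0,"y":0,"z":-0.19,"twist":0}]'
python3 plan.py 500,30,120,85 403.5,-62,70,89.2 403.5,-62,23.5,89.2
```

```text
t: 14.78
tool_pos: [0.5711, 0.1726, 0.0241]
tcp_rot: [-0.0, 0.932, 0.364, -0.001]
force: [-0.0, 0.8, 0.9]
gripper_width: 0.045
grip_force: 0.0
t: 15.28
tool_pos: [0.5716, 0.1728, 0.0255]
tcp_rot: [0.0, 0.932, 0.363, 0.0]
force: [-0.4, -0.5, 5.1]
gripper_width: 0.022
grip_force: 24.9
t: 15.78
tool_pos: [0.5721, 0.1729, 0.1215]
tcp_rot: [0.0, 0.932, 0.363, 0.002]
force: [-0.6, 0.6, -0.9]
gripper_width: 0.0217
grip_force: 24.9
t 15.8 tcp [572.1 172.9 121.5] yaw 42.6 tilt z [ 0.003  0.001 -1.   ] w 21.7 F [-0.6  0.6 -0.9] grip 24.9
500,30,120,85 {"x":-0.2996,"y":0.1131,"z":0.0030,"twist":-0.4716} rows>= 4
403.5,-62,70,89.2 {"x":-0.2001,"y":-0.1762,"z":0.1000,"twist":-0.0467} rows>= 3
403.5,-62,23.5,89.2 {"x":0.0000,"y":0.0000,"z":0.0930,"twist":0.0000} rows>= 1
```

```bash

python3 -m crank '[{"x":-0.3,"y":0.113,"z":0,"twist":-0.472},{"x":-0.3,"y":0.113,"z":0,"twist":-0.472},{"x":-0.3,"y":0.113,"z":0,"twist":-0.472},{"x":-0.3,"y":0.113,"z":0,"twist":-0.472},{"x":-0.3,"y":0.113,"z":0,"twist":-0.472}]' >/dev/null
python3 -m crank '[{"x":-0.2,"y":-0.176,"z":0.1,"twist":-0.047},{"x":-0.2,"y":-0.176,"z":0.1,"twist":-0.047},{"x":-0.2,"y":-0.176,"z":0.1,"twist":-0.047},{"x":-0.2,"y":-0.176,"z":0.1,"twist":-0.047},{"x":-0.2,"y":-0.176,"z":0.1,"twist":-0.047}]'
python3 plan.py 403.5,-62,23.7,89.2
```

```text
t: 17.02
tool_pos: [0.4042, -0.0619, 0.0702]
tcp_rot: [0.001, 0.712, 0.702, 0.0]
force: [-0.3, 0.9, 0.0]
gripper_width: 0.0215
grip_force: 24.9
t 17.0 tcp [404.2 -61.9  70.2] yaw 89.2 tilt z [ 0.001 -0.    -1.   ] w 21.5 F [-0.3  0.9  0. ] grip 24.9
403.5,-62,23.7,89.2 {"x":-0.0002,"y":-0.0013,"z":0.0931,"twist":0.0003} rows>= 1
```

```bash

python3 -m crank '[{"x":0,"y":-0.001,"z":0.05,"twist":0},{"x":0,"y":-0.001,"z":0.093,"twist":0},{"x":0,"y":-0.001,"z":0.093,"twist":0}]'
python3 -m crank '[{"x":0,"y":0,"z":0,"twist":0},{"x":0,"y":0,"z":0,"twist":0},{"x":0,"y":0,"z":0,"twist":0}]' 0.05 25
python3 -m crank '[{"x":0,"y":0,"z":-0.06,"twist":0},{"x":0,"y":0,"z":-0.15,"twist":0},{"x":0,"y":0,"z":-0.25,"twist":0},{"x":0,"y":0,"z":-0.25,"twist":0}]' -1
python3 plan.py 460,-120,150,45 530,-180,150,5 550,-245,150,-35
```

```text
t: 17.4
tool_pos: [0.4029, -0.0615, 0.023]
tcp_rot: [-0.0, 0.711, 0.703, -0.0]
force: [-0.0, 0.1, -0.4]
gripper_width: 0.022
grip_force: 25.0
t: 17.77
tool_pos: [0.4025, -0.0623, 0.024]
tcp_rot: [0.0, 0.712, 0.703, 0.0]
force: [-0.2, -0.1, 0.4]
gripper_width: 0.0434
grip_force: 0.0
t: 18.27
tool_pos: [0.4035, -0.0627, 0.1515]
tcp_rot: [0.003, 0.712, 0.703, 0.001]
force: [-1.0, -0.3, 0.2]
gripper_width: 0.0798
grip_force: 0.0
t 18.3 tcp [403.5 -62.7 151.5] yaw 89.3 tilt z [ 0.006 -0.002 -1.   ] w 79.8 F [-1.  -0.3  0.2] grip 0.0
460,-120,150,45 {"x":-0.1132,"y":0.1145,"z":0.0030,"twist":0.4918} rows>= 5
530,-180,150,5 {"x":0.0141,"y":0.1838,"z":-0.0000,"twist":0.4444} rows>= 4
550,-245,150,-35 {"x":0.0285,"y":0.1330,"z":-0.0000,"twist":0.4444} rows>= 4
```

```bash

python3 -m crank '[{"x":-0.113,"y":0.114,"z":0,"twist":0.492},{"x":-0.113,"y":0.114,"z":0,"twist":0.492},{"x":-0.113,"y":0.114,"z":0,"twist":0.492},{"x":-0.113,"y":0.114,"z":0,"twist":0.492},{"x":-0.113,"y":0.114,"z":0,"twist":0.492}]' >/dev/null
python3 -m crank '[{"x":0.014,"y":0.184,"z":0,"twist":0.444},{"x":0.014,"y":0.184,"z":0,"twist":0.444},{"x":0.014,"y":0.184,"z":0,"twist":0.444},{"x":0.014,"y":0.184,"z":0,"twist":0.444},{"x":0.014,"y":0.184,"z":0,"twist":0.444}]' >/dev/null
python3 -m crank '[{"x":0.028,"y":0.133,"z":0,"twist":0.444},{"x":0.028,"y":0.133,"z":0,"twist":0.444},{"x":0.028,"y":0.133,"z":0,"twist":0.444},{"x":0.028,"y":0.133,"z":0,"twist":0.444},{"x":0.028,"y":0.133,"z":0,"twist":0.444}]'
python3 - <<'E'
from h import *
s=shot('wrist','w6.png')
for b in masks_of('wrist','board1'): print(round(b['p'],2),np.round(b['rect']),rect(s,b['region'],.016))
s=shot('top','top4.png')
for n,z in dict(board1=.016,stick1=.032,cover=.01,stand=.02).items():
  for b in masks_of('top',n): print('top',n,round(b['p'],2),np.round(b['rect']),rect(s,b['region'],z))
E
python3 plan.py 625.5,-297,90,-35 625.5,-297,4,-35
```

```text
t: 20.15
tool_pos: [0.5482, -0.2446, 0.1482]
tcp_rot: [-0.0, 0.955, -0.298, -0.0]
force: [-0.6, 0.1, 0.6]
gripper_width: 0.095
grip_force: 0.0
0.94 [290.   2. 354. 189.] [ 625.3 -299.3  177.1   60.   -35.9]
0.69 [568. 189. 640. 294.] [ 293.2 -494.   126.3   75.5  -46.6]
top board1 0.84 [436. 254. 489. 307.] [ 269.3 -475.9  182.2   66.3  -46. ]
top board1 0.46 [407. 140. 429. 159.] [ 686.  -339.1   65.    40.1   55.6]
top stick1 0.61 [228. 185. 246. 207.] [538.6 242.1  86.8  20.8  41.8]
top stick1 0.56 [314. 234. 345. 248.] [401.5 -60.   90.9  25.   89.9]
top stick1 0.55 [201. 191. 226. 216.] [517.  305.2  95.7  24.8  39.3]
top cover 0.58 [308. 116. 343. 183.] [688.4 -50.  201.7  65.7 -15.1]
top stand 0.57 [313. 186. 348. 252.] [ 4.875e+02 -6.220e+01  1.714e+02  1.014e+02 -4.000e-01]
t 20.5 tcp [ 548.3 -244.6  148.5] yaw -34.8 tilt z [ 0. -0. -1.] w 94.8 F [-0.7  0.2 -0.7] grip 0.0
625.5,-297,90,-35 {"x":0.1865,"y":-0.0021,"z":0.1170,"twist":0.0018} rows>= 2
625.5,-297,4,-35 {"x":0.0000,"y":-0.0000,"z":0.1720,"twist":0.0000} rows>= 2
```

View pics/w6.png

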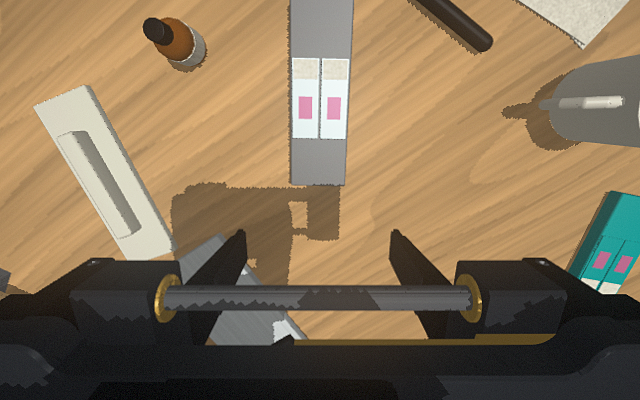

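The wrist view shows the grey board at (320,90), slides up, which is the board meant. The turquoise one at (610,240) is the look-alike. I go for the grey one.

```bash

python3 -m crank '[{"x":0.188,"y":0,"z":0.1,"twist":0.008},{"x":0.188,"y":0,"z":0.16,"twist":0.008},{"x":0.188,"y":0,"z":0.23,"twist":0.008},{"x":0.188,"y":0,"z":0.288,"twist":0.008},{"x":0.188,"y":0,"z":0.288,"twist":0.008}]'
python3 plan.py 626,-298.5,4,-35.5
python3 -m crank '[{"x":0,"y":0,"z":0,"twist":0},{"x":0,"y":0,"z":0,"twist":0},{"x":0,"y":0,"z":0,"twist":0},{"x":0,"y":0,"z":0,"twist":0}]' 1 35
python3 -m crank '[{"x":0,"y":0,"z":-0.05,"twist":0},{"x":0,"y":0,"z":-0.1,"twist":0},{"x":0,"y":0,"z":-0.16,"twist":0},{"x":0,"y":0,"z":-0.16,"twist":0}]'
python3 - <<'E'
from h import *
s=shot('wrist')
for b in masks_of('wrist','board1'): print(round(b['p'],2),np.round(b['rect']),rect(s,b['region'],.095))
E
python3 plan.py 520,-120,110,-0.8 467.5,-62.3,60,-0.8 467.5,-62.3,37,-0.8
```

```text
t: 21.12
tool_pos: [0.6251, -0.2983, 0.0029]
tcp_rot: [-0.0, 0.952, -0.306, -0.001]
force: [-0.2, -0.2, -0.4]
gripper_width: 0.095
grip_force: 0.0
t 21.1 tcp [ 625.1 -298.3    2.9] yaw -35.6 tilt z [-0.002  0.001 -1.   ] w 95.0 F [-0.2 -0.2 -0.4] grip 0.0
626,-298.5,4,-35.5 {"x":0.0017,"y":-0.0008,"z":-0.0023,"twist":-0.0011} rows>= 1
t: 21.62
tool_pos: [0.6254, -0.2986, 0.0048]
tcp_rot: [0.0, 0.952, -0.306, 0.0]
force: [-0.2, -2.0, 0.7]
gripper_width: 0.0605
grip_force: 0.6
t: 22.12
tool_pos: [0.6262, -0.2989, 0.0865]
tcp_rot: [0.0, 0.952, -0.306, 0.002]
force: [-0.9, -0.6, -2.1]
gripper_width: 0.0598
grip_force: 35.0
0.56 [264.  96. 376. 340.] [ 652.8 -317.6  117.6   60.4  -35.8]
t 22.2 tcp [ 625.  -298.2   83.7] yaw -35.7 tilt z [-0.001  0.    -1.   ] w 59.8 F [ 0.6 -0.9 -2.1] grip 35.0
520,-120,110,-0.8 {"x":-0.3785,"y":-0.1672,"z":-0.0525,"twist":-0.3873} rows>= 4
467.5,-62.3,60,-0.8 {"x":-0.1066,"y":-0.1139,"z":0.1000,"twist":0.0000} rows>= 2
467.5,-62.3,37,-0.8 {"x":0.0000,"y":-0.0000,"z":0.0460,"twist":0.0000} rows>= 1
```

```bash

python3 -m crank '[{"x":-0.378,"y":-0.167,"z":-0.052,"twist":-0.387},{"x":-0.378,"y":-0.167,"z":-0.052,"twist":-0.387},{"x":-0.378,"y":-0.167,"z":-0.052,"twist":-0.387},{"x":-0.378,"y":-0.167,"z":-0.052,"twist":-0.387},{"x":-0.378,"y":-0.167,"z":-0.052,"twist":-0.387}]' >/dev/null
python3 -m crank '[{"x":-0.107,"y":-0.114,"z":0,"twist":0},{"x":-0.107,"y":-0.114,"z":0.05,"twist":0},{"x":-0.107,"y":-0.114,"z":0.1,"twist":0},{"x":-0.107,"y":-0.114,"z":0.1,"twist":0}]'
python3 - <<'E'
from h import *
s=shot('wrist','w7.png')
for n,z in (('board1',.072),('stick1',.032)):
  for b in masks_of('wrist',n): print(n,round(b['p'],2),np.round(b['rect']),rect(s,b['region'],z))
E
python3 plan.py 467.5,-62.3,38,-0.8
```

```text
t: 23.35
tool_pos: [0.4679, -0.0634, 0.0588]
tcp_rot: [-0.0, 1.0, -0.008, -0.001]
force: [0.8, -0.9, -0.8]
gripper_width: 0.0598
grip_force: 35.0
board1 0.79 [265.  97. 374. 342.] [501.8 -63.1 114.8  59.1  -1. ]
stick1 0.4 [264. 284. 371. 312.] [392.8 -20.4   6.7   2.   89.1]
t 23.5 tcp [468.6 -63.5  60.8] yaw -0.9 tilt z [ 0.001 -0.    -1.   ] w 59.7 F [-0.1 -1.  -2. ] grip 35.0
467.5,-62.3,38,-0.8 {"x":-0.0022,"y":-0.0023,"z":0.0455,"twist":-0.0012} rows>= 1
```

View pics/w7.png

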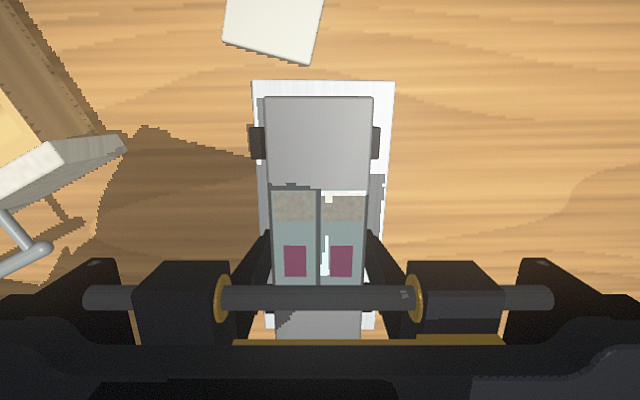

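The wrist view shows the board held squarely over the stand, far edge at row 97, with the far stick's ends visible at (256,143) and (376,143). Lowering.

```bash

python3 -m crank '[{"x":-0.003,"y":-0.002,"z":0.02,"twist":0},{"x":-0.003,"y":-0.002,"z":0.04,"twist":0},{"x":-0.003,"y":-0.002,"z":0.045,"twist":0},{"x":-0.003,"y":-0.002,"z":0.045,"twist":0}]'
python3 plan.py
python3 -m crank '[{"x":0,"y":0,"z":0.002,"twist":0},{"x":0,"y":0,"z":0.002,"twist":0},{"x":0,"y":0,"z":0.002,"twist":0}]'
```

```text
t: 24.0
tool_pos: [0.4663, -0.0617, 0.0377]
tcp_rot: [-0.0, 1.0, -0.007, -0.0]
force: [0.0, 0.6, -2.2]
gripper_width: 0.0598
grip_force: 35.0
t 24.0 tcp [466.3 -61.7  37.7] yaw -0.8 tilt z [-0.  0. -1.] w 59.8 F [ 0.   0.6 -2.2] grip 35.0
t: 24.38
tool_pos: [0.4664, -0.0617, 0.0371]
tcp_rot: [0.0, 1.0, -0.007, 0.0]
force: [-0.7, -0.1, -1.2]
gripper_width: 0.0597
grip_force: 35.0
```

```bash

python3 -m crank '[{"x":0,"y":0,"z":0.002,"twist":0},{"x":0,"y":0,"z":0.002,"twist":0}]'
python3 -m crank '[{"x":0,"y":0,"z":0.001,"twist":0},{"x":0,"y":0,"z":0.001,"twist":0}]'
```

```text
t: 24.62
tool_pos: [0.4664, -0.0617, 0.0367]
tcp_rot: [0.0, 1.0, -0.007, 0.0]
force: [-3.0, 0.8, 11.2]
gripper_width: 0.0595
grip_force: 35.0
t: 24.88
tool_pos: [0.4665, -0.0617, 0.0367]
tcp_rot: [0.0, 1.0, -0.007, 0.001]
force: [-5.0, 0.7, 19.5]
gripper_width: 0.0598
grip_force: 35.0
```

```bash

python3 -m crank '[{"x":0,"y":0,"z":-0.002,"twist":0},{"x":0,"y":0,"z":-0.002,"twist":0},{"x":0,"y":0,"z":-0.002,"twist":0},{"x":0,"y":0,"z":-0.002,"twist":0}]' -0.7
python3 -m crank '[{"x":0,"y":0,"z":-0.08,"twist":0},{"x":0,"y":0,"z":-0.16,"twist":0},{"x":0,"y":0,"z":-0.2,"twist":0},{"x":0,"y":0,"z":-0.2,"twist":0}]'
python3 plan.py 505,90,140,25 539.5,237,110,41.4
```

```text
t: 25.38
tool_pos: [0.4663, -0.0617, 0.0363]
tcp_rot: [0.0, 1.0, -0.007, -0.0]
force: [-0.5, 0.8, -1.0]
gripper_width: 0.0806
grip_force: 0.0
t: 25.88
tool_pos: [0.4668, -0.0618, 0.1374]
tcp_rot: [0.0, 1.0, -0.007, 0.001]
force: [-0.6, -0.3, -0.3]
gripper_width: 0.0808
grip_force: 0.0
t 25.9 tcp [466.8 -61.8 137.4] yaw -0.8 tilt z [ 0.003 -0.001 -1.   ] w 80.8 F [-0.6 -0.3 -0.3] grip 0.0
505,90,140,25 {"x":0.0720,"y":-0.3047,"z":-0.0051,"twist":-0.2870} rows>= 3
539.5,237,110,41.4 {"x":0.1868,"y":-0.2373,"z":0.0600,"twist":-0.1822} rows>= 3
```

```bash

python3 -m crank '[{"x":0.072,"y":-0.305,"z":-0.005,"twist":-0.287},{"x":0.072,"y":-0.305,"z":-0.005,"twist":-0.287},{"x":0.072,"y":-0.305,"z":-0.005,"twist":-0.287},{"x":0.072,"y":-0.305,"z":-0.005,"twist":-0.287}]' 0.1 25 >/dev/null
python3 -m crank '[{"x":0.187,"y":-0.237,"z":0.06,"twist":-0.182},{"x":0.187,"y":-0.237,"z":0.06,"twist":-0.182},{"x":0.187,"y":-0.237,"z":0.06,"twist":-0.182},{"x":0.187,"y":-0.237,"z":0.06,"twist":-0.182},{"x":0.187,"y":-0.237,"z":0.06,"twist":-0.182}]'
python3 - <<'E'
from h import *
s=shot('wrist','w8.png')
for b in masks_of('wrist','stick1'): print(round(b['p'],2),np.round(b['rect']),rect(s,b['region'],.034),rect(s,b['region'],.046))
s=shot('top','top5.png')
for n,z in dict(board1=.048,stick1=.032,cover=.01).items():
  for b in masks_of('top',n): print('top',n,round(b['p'],2),np.round(b['rect']),rect(s,b['region'],z))
E
python3 plan.py 540,237,37,41.4
```

```text
t: 27.0
tool_pos: [0.5388, 0.2357, 0.1083]
tcp_rot: [0.0, 0.936, 0.353, -0.001]
force: [-0.4, 0.1, 0.2]
gripper_width: 0.0426
grip_force: 0.0
0.71 [230. 131. 262. 234.] [511.9 300.5  93.5  26.   41.1] [516.3 300.1  88.9  24.7  41.1]
0.59 [225. 133. 264. 231.] [495.9 268.2  18.9   2.8  37.8] [501.1 269.4  18.    2.7  37.8]
0.54 [302. 149. 333. 245.] [574.9 269.6  21.6   6.  -48.7] [576.1 270.7  20.6   5.7 -48.7]
top board1 0.81 [436. 256. 488. 307.] [ 273.6 -466.3  176.5   63.1  -46.2]
top board1 0.73 [315. 187. 342. 247.] [469.8 -58.7 188.   63.6  -2.3]
top stick1 0.59 [316. 236. 344. 245.] [401.5 -96.1  12.6  12.5  89.9]
top stick1 0.3 [234. 152. 284. 237.] [551.6 193.7 218.  178.9  26.6]
top cover 0.67 [317. 113. 351. 182.] [694.4 -78.1 203.5  67.1 -15.1]
top cover 0.65 [349. 261. 412. 306.] [ 261.  -215.6  199.2   64.1   64.8]
t 27.3 tcp [539.3 236.5 109.2] yaw 41.3 tilt z [ 0.  0. -1.] w 42.9 F [0.2 0.2 0.6] grip 0.0
540,237,37,41.4 {"x":0.0017,"y":0.0001,"z":0.1445,"twist":-0.0009} rows>= 2
```

View pics/w8.png

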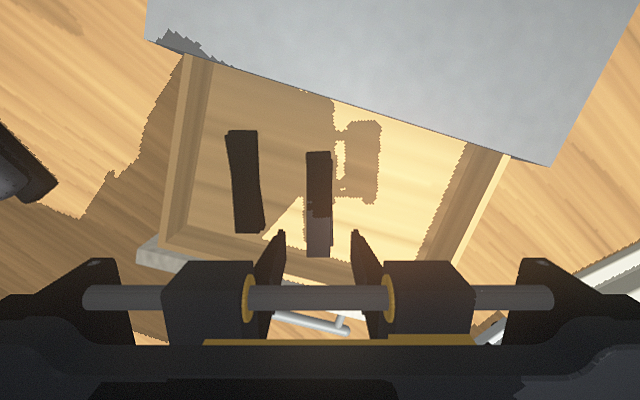

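The wrist view shows pile B at (318,204) centred between the fingers and pile A at (244,182). The cover has shifted a few cm to about (694,−78), so I'll measure it again later. Gripping the top stick of B.

```bash

python3 -m crank '[{"x":0.001,"y":0,"z":0.07,"twist":0},{"x":0.001,"y":0,"z":0.11,"twist":0},{"x":0.001,"y":0,"z":0.1445,"twist":0},{"x":0.001,"y":0,"z":0.1445,"twist":0}]'
python3 -m crank '[{"x":0,"y":0,"z":0,"twist":0},{"x":0,"y":0,"z":0,"twist":0},{"x":0,"y":0,"z":0,"twist":0},{"x":0,"y":0,"z":0,"twist":0}]' 1 25
python3 -m crank '[{"x":0,"y":0,"z":-0.07,"twist":0},{"x":0,"y":0,"z":-0.14,"twist":0},{"x":0,"y":0,"z":-0.19,"twist":0},{"x":0,"y":0,"z":-0.19,"twist":0}]'
python3 plan.py 530,60,135,80 531.5,-60,90,89.2 531.5,-60,52,89.2
```

```text
t: 27.8
tool_pos: [0.5392, 0.2372, 0.0358]
tcp_rot: [0.0, 0.936, 0.353, -0.001]
force: [0.7, 0.2, -0.5]
gripper_width: 0.0429
grip_force: 0.0
t: 28.3
tool_pos: [0.5399, 0.2376, 0.0374]
tcp_rot: [0.0, 0.935, 0.353, 0.001]
force: [0.1, -0.0, 5.8]
gripper_width: 0.0217
grip_force: 25.0
t: 28.8
tool_pos: [0.5402, 0.2378, 0.1333]
tcp_rot: [0.0, 0.935, 0.353, 0.002]
force: [-0.5, 0.1, -0.2]
gripper_width: 0.0218
grip_force: 25.0
t 28.8 tcp [540.2 237.8 133.3] yaw 41.4 tilt z [ 0.003  0.001 -1.   ] w 21.8 F [-0.5  0.1 -0.2] grip 25.0
530,60,135,80 {"x":-0.2503,"y":0.2533,"z":-0.0035,"twist":-0.4290} rows>= 4
531.5,-60,90,89.2 {"x":-0.2358,"y":0.0446,"z":0.0900,"twist":-0.1022} rows>= 3
531.5,-60,52,89.2 {"x":0.0000,"y":0.0000,"z":0.0760,"twist":0.0000} rows>= 1
```

```bash

python3 -m crank '[{"x":-0.25,"y":0.253,"z":0,"twist":-0.429},{"x":-0.25,"y":0.253,"z":0,"twist":-0.429},{"x":-0.25,"y":0.253,"z":0,"twist":-0.429},{"x":-0.25,"y":0.253,"z":0,"twist":-0.429},{"x":-0.25,"y":0.253,"z":0,"twist":-0.429}]'
python3 - <<'E'
from h import *
for c in('top','wrist'):
 s=shot(c)
 for n,z in dict(board1=.048,cover=.01,stand=.02).items():
  for b in masks_of(c,n): print(c,n,round(b['p'],2),np.round(b['rect']),rect(s,b['region'],z))
E
python3 plan.py 531.5,-60,90,89.2 531.5,-60,52,89.2
```

```text
t: 29.42
tool_pos: [0.529, 0.0593, 0.1307]
tcp_rot: [-0.0, 0.767, 0.642, -0.001]
force: [0.1, 0.3, -0.5]
gripper_width: 0.0219
grip_force: 25.0
top board1 0.84 [320. 189. 337. 244.] [ 4.686e+02 -5.690e+01  1.776e+02  5.910e+01 -3.000e-01]
top board1 0.75 [435. 256. 488. 306.] [ 272.8 -467.   176.4   60.9  -46.2]
top cover 0.92 [350. 261. 413. 307.] [ 260.6 -215.9  203.1   66.1   64.3]
top cover 0.84 [318. 115. 351. 184.] [693.4 -77.1 201.6  66.  -15.9]
top stand 0.9 [312. 186. 346. 255.] [468.2 -62.3 209.8  99.2  -1.1]
wrist board1 0.87 [291. 314. 346. 340.] [503.9 -72.2  58.5  34.4 -10.1]
wrist cover 0.68 [396. 250. 560. 284.] [670.7 -58.9 150.4  41.  -14.9]
wrist stand 0.72 [192. 251. 370. 286.] [375.4 -11.1  20.1  12.1  47.1]
wrist stand 0.58 [124.   1. 621. 179.] [590.1 150.6 428.4 157.8 -10. ]
t 29.8 tcp [529.4  60.5 131.6] yaw 80.0 tilt z [ 0. -0. -1.] w 21.9 F [-0.   0.2 -0.4] grip 25.0
531.5,-60,90,89.2 {"x":-0.2366,"y":0.0461,"z":0.0833,"twist":-0.1023} rows>= 3
531.5,-60,52,89.2 {"x":0.0000,"y":0.0000,"z":0.0760,"twist":0.0000} rows>= 1
```

```bash

python3 -m crank '[{"x":-0.237,"y":0.047,"z":0.083,"twist":-0.102},{"x":-0.237,"y":0.047,"z":0.083,"twist":-0.102},{"x":-0.237,"y":0.047,"z":0.12,"twist":-0.102},{"x":-0.237,"y":0.047,"z":0.157,"twist":-0.102},{"x":-0.237,"y":0.047,"z":0.157,"twist":-0.102}]'
python3 plan.py 532,-60,52,89.2
```

```text
t: 30.45
tool_pos: [0.5316, -0.0607, 0.0524]
tcp_rot: [-0.001, 0.712, 0.702, -0.0]
force: [-0.3, 0.4, 0.1]
gripper_width: 0.0216
grip_force: 25.0
t 30.4 tcp [531.6 -60.7  52.4] yaw 89.1 tilt z [-0.002  0.    -1.   ] w 21.6 F [-0.3  0.4  0.1] grip 25.0
532,-60,52,89.2 {"x":0.0014,"y":0.0008,"z":0.0009,"twist":-0.0006} rows>= 1
```

```bash

python3 -m crank '[{"x":0,"y":0,"z":0.0016,"twist":0},{"x":0,"y":0,"z":0.0016,"twist":0}]'
python3 -m crank '[{"x":0,"y":0,"z":0,"twist":0},{"x":0,"y":0,"z":0,"twist":0},{"x":0,"y":0,"z":0,"twist":0}]' 0.1
python3 -m crank '[{"x":0,"y":0,"z":-0.08,"twist":0},{"x":0,"y":0,"z":-0.16,"twist":0},{"x":0.1,"y":0,"z":-0.16,"twist":0},{"x":0.2,"y":0,"z":-0.16,"twist":0},{"x":0.2,"y":0,"z":-0.16,"twist":0}]'
python3 plan.py 539.5,237,110,41.4
```

```text
t: 30.7
tool_pos: [0.5322, -0.0606, 0.0531]
tcp_rot: [0.0, 0.712, 0.702, 0.0]
force: [0.3, 0.4, -0.2]
gripper_width: 0.0217
grip_force: 25.0
t: 31.08
tool_pos: [0.532, -0.0608, 0.0526]
tcp_rot: [0.0, 0.712, 0.702, 0.0]
force: [0.1, 0.5, 0.4]
gripper_width: 0.0415
grip_force: 0.0
t: 31.7
tool_pos: [0.5331, 0.0417, 0.1326]
tcp_rot: [0.0, 0.711, 0.703, 0.0]
force: [-0.1, -0.8, 0.5]
gripper_width: 0.0428
grip_force: 0.0
t 31.7 tcp [533.1  41.7 132.6] yaw 89.4 tilt z [ 0.  0. -1.] w 42.8 F [-0.1 -0.8  0.5] grip 0.0
539.5,237,110,41.4 {"x":0.3907,"y":0.0084,"z":0.0451,"twist":0.5330} rows>= 5
```

```bash

python3 -m crank '[{"x":0.39,"y":0.008,"z":0.02,"twist":0.53},{"x":0.39,"y":0.008,"z":0.02,"twist":0.53},{"x":0.39,"y":0.008,"z":0.045,"twist":0.53},{"x":0.39,"y":0.008,"z":0.045,"twist":0.53},{"x":0.39,"y":0.008,"z":0.045,"twist":0.53}]'
python3 - <<'E'
from h import *
s=shot('wrist')
for b in masks_of('wrist','stick1'): print(round(b['p'],2),np.round(b['rect']),rect(s,b['region'],.034),rect(s,b['region'],.046))
s=shot('top','top6.png')
for n,z in dict(board1=.048,stick1=.06).items():
  for b in masks_of('top',n): print('top',n,round(b['p'],2),np.round(b['rect']),rect(s,b['region'],z))
a=s['color'][170:265,280:390,::-1]; cv2.imwrite('pics/top6c.png',cv2.resize(a,None,fx=5,fy=5,interpolation=cv2.INTER_CUBIC))
E
python3 plan.py 537,236,25,41.4
```

```text
t: 32.33
tool_pos: [0.54, 0.2351, 0.1091]
tcp_rot: [0.0, 0.936, 0.353, -0.0]
force: [0.4, 0.6, -0.0]
gripper_width: 0.0426
grip_force: 0.0
0.83 [228. 131. 259. 235.] [512.2 300.7  94.3  25.5  39.8] [516.6 300.3  89.7  24.2  39.8]
0.6 [302. 154. 334. 248.] [544.3 240.1  90.9  22.2  43.7] [547.1 242.6  86.5  21.1  43.7]
0.46 [221. 136. 264. 230.] [500.8 272.4  31.3   5.6  38. ] [505.8 273.4  29.8   5.3  38. ]
top board1 0.68 [316. 190. 339. 248.] [ 4.513e+02 -5.520e+01  1.430e+02  6.220e+01 -3.000e-01]
top board1 0.57 [438. 254. 489. 307.] [ 272.3 -466.9  178.1   64.2  -47.2]
top stick1 0.7 [314. 195. 344. 199.] [531.2 -55.4  86.7  18.7  89.8]
top stick1 0.56 [313. 235. 345. 248.] [ 4.016e+02 -1.960e+01  2.450e+01  1.540e+01 -1.000e-01]
top stick1 0.48 [238. 199. 248. 207.] [517.8 211.6  22.4  15.3  27.1]
top stick1 0.37 [237. 152. 282. 236.] [544.7 150.9 255.6 142.2  -3. ]
t 32.6 tcp [540.4 233.4 109.9] yaw 41.6 tilt z [ 0. -0. -1.] w 42.5 F [-0.4 -0.5  0.5] grip 0.0
537,236,25,41.4 {"x":-0.0017,"y":-0.0085,"z":0.1699,"twist":0.0021} rows>= 2
```

View pics/top6c.png

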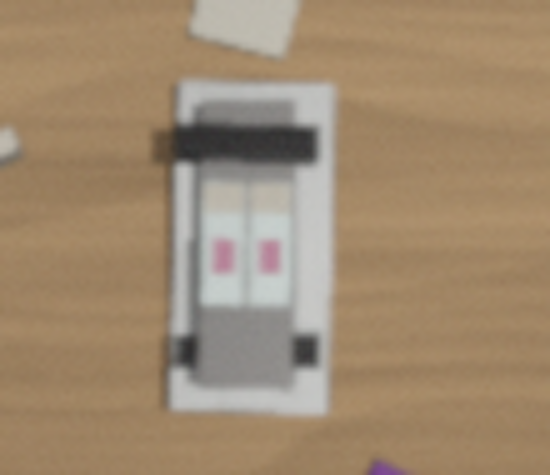

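The top crop shows the board on its two sticks and the third stick across its far end at (245,143). Everything is square, about 4 mm left of the stand's centreline, which is fine. I'll pick the lower stick of B next.

```bash

python3 -m crank '[{"x":0.011,"y":-0.005,"z":0.08,"twist":-0.016},{"x":0.011,"y":-0.005,"z":0.13,"twist":-0.016},{"x":0.011,"y":-0.005,"z":0.17,"twist":-0.016},{"x":0.011,"y":-0.005,"z":0.17,"twist":-0.016}]'
python3 -m crank '[{"x":0,"y":0,"z":0,"twist":0},{"x":0,"y":0,"z":0,"twist":0},{"x":0,"y":0,"z":0,"twist":0},{"x":0,"y":0,"z":0,"twist":0}]' 1 25
python3 -m crank '[{"x":0,"y":0,"z":-0.07,"twist":0},{"x":0,"y":0,"z":-0.14,"twist":0},{"x":0,"y":0,"z":-0.21,"twist":0},{"x":0,"y":0,"z":-0.21,"twist":0}]'
python3 plan.py 500,60,130,80 404,-61.5,90,89.2 404,-61.5,52,89.2
```

```text
t: 33.08
tool_pos: [0.5426, 0.2389, 0.024]
tcp_rot: [0.0, 0.93, 0.366, -0.001]
force: [-0.5, -0.0, 0.3]
gripper_width: 0.0427
grip_force: 0.0
t: 33.58
tool_pos: [0.5429, 0.2396, 0.0254]
tcp_rot: [0.0, 0.931, 0.366, 0.0]
force: [0.5, -2.2, 5.0]
gripper_width: 0.0216
grip_force: 25.0
t: 34.08
tool_pos: [0.5436, 0.24, 0.1323]
tcp_rot: [0.0, 0.931, 0.366, 0.002]
force: [-0.1, 0.7, -0.6]
gripper_width: 0.0215
grip_force: 25.0
t 34.1 tcp [543.6 240.  132.3] yaw 42.9 tilt z [ 0.004  0.001 -1.   ] w 21.5 F [-0.1  0.7 -0.6] grip 25.0
500,60,130,80 {"x":-0.3090,"y":0.2043,"z":0.0046,"twist":-0.4120} rows>= 4
404,-61.5,90,89.2 {"x":-0.2726,"y":-0.1469,"z":0.0800,"twist":-0.1022} rows>= 3
404,-61.5,52,89.2 {"x":0.0000,"y":0.0000,"z":0.0760,"twist":0.0000} rows>= 1
```

```bash

python3 -m crank '[{"x":-0.309,"y":0.204,"z":0,"twist":-0.412},{"x":-0.309,"y":0.204,"z":0,"twist":-0.412},{"x":-0.309,"y":0.204,"z":0,"twist":-0.412},{"x":-0.309,"y":0.204,"z":0,"twist":-0.412},{"x":-0.309,"y":0.204,"z":0,"twist":-0.412}]' >/dev/null
python3 -m crank '[{"x":-0.273,"y":-0.147,"z":0.06,"twist":-0.102},{"x":-0.273,"y":-0.147,"z":0.06,"twist":-0.102},{"x":-0.273,"y":-0.147,"z":0.06,"twist":-0.102},{"x":-0.273,"y":-0.147,"z":0.08,"twist":-0.102},{"x":-0.273,"y":-0.147,"z":0.08,"twist":-0.102}]'
python3 plan.py 404,-61.5,52,89.2
```

```text
t: 35.33
tool_pos: [0.4032, -0.0613, 0.0892]
tcp_rot: [-0.0, 0.713, 0.702, -0.0]
force: [-0.2, -0.0, 0.3]
gripper_width: 0.0217
grip_force: 25.0
t 35.3 tcp [403.2 -61.3  89.2] yaw 89.1 tilt z [-0.001  0.    -1.   ] w 21.7 F [-0.2 -0.   0.3] grip 25.0
404,-61.5,52,89.2 {"x":-0.0004,"y":0.0015,"z":0.0744,"twist":-0.0011} rows>= 1
```

```bash

python3 -m crank '[{"x":0,"y":0.001,"z":0.04,"twist":0},{"x":0,"y":0.001,"z":0.074,"twist":0},{"x":0,"y":0.001,"z":0.074,"twist":0}]'
python3 -m crank '[{"x":0,"y":0,"z":0,"twist":0},{"x":0,"y":0,"z":0,"twist":0},{"x":0,"y":0,"z":0,"twist":0}]' 0.1
python3 -m crank '[{"x":0,"y":0,"z":-0.08,"twist":0},{"x":0,"y":0,"z":-0.18,"twist":0},{"x":0,"y":0,"z":-0.2,"twist":0},{"x":0,"y":0,"z":-0.2,"twist":0}]' 
python3 plan.py 434.5,191,150,114.8 434.5,191,28,114.8
```

```text
t: 35.7
tool_pos: [0.4037, -0.0609, 0.0523]
tcp_rot: [-0.001, 0.712, 0.702, -0.0]
force: [0.2, 0.2, -0.4]
gripper_width: 0.0219
grip_force: 25.0
t: 36.08
tool_pos: [0.4036, -0.0619, 0.0533]
tcp_rot: [0.0, 0.712, 0.702, 0.0]
force: [0.5, -0.6, 0.3]
gripper_width: 0.0418
grip_force: 0.0
t: 36.58
tool_pos: [0.4034, -0.062, 0.1532]
tcp_rot: [0.001, 0.712, 0.702, 0.0]
force: [0.1, 0.3, -1.1]
gripper_width: 0.0427
grip_force: 0.0
t 36.6 tcp [403.4 -62.  153.2] yaw 89.2 tilt z [ 0.002 -0.001 -1.   ] w 42.7 F [ 0.1  0.3 -1.1] grip 0.0
434.5,191,150,114.8 {"x":0.5068,"y":0.0548,"z":0.0064,"twist":-0.2848} rows>= 5
434.5,191,28,114.8 {"x":0.0000,"y":0.0000,"z":0.2440,"twist":0.0000} rows>= 2
```

```bash

python3 -m crank '[{"x":0.507,"y":0.055,"z":0,"twist":-0.285},{"x":0.507,"y":0.055,"z":0,"twist":-0.285},{"x":0.507,"y":0.055,"z":0,"twist":-0.285},{"x":0.507,"y":0.055,"z":0,"twist":-0.285},{"x":0.507,"y":0.055,"z":0,"twist":-0.285}]' 0.37 25
python3 - <<'E'
from h import *
s=shot('wrist'); print([(round(b['p'],2),np.round(b['rect'])) for b in boxes_of('wrist','stick1')+boxes_of('wrist','cabinet_drawer0_handle')])
s=shot('top','top7.png')
for n,z in dict(board1=.048,stick1=.06,cover=.01).items():
  for b in masks_of('top',n): print('top',n,round(b['p'],2),np.round(b['rect']),rect(s,b['region'],z))
E
python3 plan.py 434.5,191,80,114.8 434.5,191,28,114.8
```

```text
t: 37.2
tool_pos: [0.4338, 0.1942, 0.1511]
tcp_rot: [-0.001, 0.537, 0.844, -0.001]
force: [-0.5, 0.2, -1.2]
gripper_width: 0.0298
grip_force: 0.0
[(0.97, array([392., 114., 492., 162.])), (0.75, array([385., 108., 479., 162.])), (0.95, array([311.,  55., 566., 333.]))]
top board1 0.71 [318. 187. 340. 249.] [ 4.669e+02 -5.690e+01  1.059e+02  5.910e+01 -3.000e-01]
top board1 0.69 [185. 149. 284. 231.] [532.9 230.  259.2 217.  -63.5]
top board1 0.56 [436. 257. 488. 306.] [ 271.4 -467.1  178.3   62.9  -46.2]
top stick1 0.77 [313. 196. 343. 200.] [531.2 -55.4  86.7  18.7  89.9]
top stick1 0.69 [312. 235. 345. 240.] [403.1 -55.   86.1  21.5  89.9]
top stick1 0.67 [204. 190. 215. 204.] [535.9 317.6  36.9  26.7  31.8]
top stick1 0.17 [373. 124. 385. 138.] [ 733.7 -212.9   37.8   35.1   89.9]
top cover 0.91 [345. 261. 411. 307.] [ 259.9 -215.6  199.7   65.7   64.7]
top cover 0.63 [318. 112. 350. 185.] [694.7 -75.4 204.3  70.8 -15.1]
t 37.5 tcp [434.6 189.9 152.7] yaw 114.7 tilt z [-0. -0. -1.] w 30.0 F [ 0.1  0.4 -0.4] grip 0.0
434.5,191,80,114.8 {"x":0.0020,"y":0.0007,"z":0.1455,"twist":-0.0010} rows>= 2
434.5,191,28,114.8 {"x":0.0000,"y":0.0000,"z":0.1040,"twist":0.0000} rows>= 1
```

```bash

python3 -m crank '[{"x":0.002,"y":0,"z":0.09,"twist":0},{"x":0.002,"y":0,"z":0.17,"twist":0},{"x":0.002,"y":0,"z":0.22,"twist":0},{"x":0.002,"y":0,"z":0.249,"twist":0},{"x":0.002,"y":0,"z":0.249,"twist":0}]'
python3 -m crank '[{"x":0,"y":0,"z":0,"twist":0},{"x":0,"y":0,"z":0,"twist":0},{"x":0,"y":0,"z":0,"twist":0},{"x":0,"y":0,"z":0,"twist":0}]' 1 25
python3 -m crank '[{"x":0,"y":0.03,"z":0,"twist":0},{"x":0,"y":0.08,"z":0,"twist":0},{"x":0,"y":0.13,"z":0,"twist":0},{"x":0,"y":0.18,"z":0,"twist":0},{"x":0,"y":0.22,"z":0,"twist":0}]'
python3 -m crank '[{"x":0,"y":0.03,"z":0,"twist":0},{"x":0,"y":0.05,"z":0,"twist":0},{"x":0,"y":0.07,"z":0,"twist":0},{"x":0,"y":0.08,"z":0,"twist":0},{"x":0,"y":0.08,"z":0,"twist":0}]'
python3 plan.py
```

```text
t: 38.17
tool_pos: [0.434, 0.1915, 0.028]
tcp_rot: [-0.0, 0.539, 0.842, -0.0]
force: [0.2, 0.1, 0.2]
gripper_width: 0.0298
grip_force: 0.0
t: 38.67
tool_pos: [0.4358, 0.1927, 0.0292]
tcp_rot: [0.001, 0.539, 0.843, 0.002]
force: [5.3, 3.8, -0.2]
gripper_width: 0.0104
grip_force: 25.0
t: 39.3
tool_pos: [0.5352, 0.2386, 0.0292]
tcp_rot: [0.0, 0.539, 0.843, 0.0]
force: [-0.7, -2.7, 4.3]
gripper_width: 0.0101
grip_force: 25.0
t: 39.92
tool_pos: [0.5712, 0.2552, 0.0292]
tcp_rot: [0.001, 0.539, 0.843, 0.001]
force: [1.3, -1.6, 7.4]
gripper_width: 0.0101
grip_force: 25.0
t 39.9 tcp [571.2 255.2  29.2] yaw 114.8 tilt z [ 0.002  0.    -1.   ] w 10.1 F [ 1.3 -1.6  7.4] grip 25.0
```

```bash

python3 -m crank '[{"x":0,"y":0.006,"z":0,"twist":0},{"x":0,"y":0.01,"z":0,"twist":0},{"x":0,"y":0.01,"z":0,"twist":0}]'
python3 -m crank '[{"x":0,"y":0.006,"z":0,"twist":0},{"x":0,"y":0.01,"z":0,"twist":0},{"x":0,"y":0.01,"z":0,"twist":0}]'
```

```text
t: 40.3
tool_pos: [0.5752, 0.2571, 0.0292]
tcp_rot: [0.0, 0.539, 0.843, 0.0]
force: [-0.0, -2.8, 6.0]
gripper_width: 0.0099
grip_force: 25.0
t: 40.67
tool_pos: [0.5751, 0.2571, 0.029]
tcp_rot: [-0.003, 0.538, 0.843, -0.004]
force: [-19.7, -14.1, 22.4]
gripper_width: 0.0103
grip_force: 25.0
```

```bash

python3 -m crank '[{"x":0,"y":-0.009,"z":0,"twist":0},{"x":0,"y":-0.009,"z":0,"twist":0},{"x":0,"y":-0.009,"z":0,"twist":0}]' 0.37
python3 -m crank '[{"x":0,"y":0,"z":-0.1,"twist":0},{"x":0,"y":0,"z":-0.2,"twist":0},{"x":0,"y":0,"z":-0.3,"twist":0},{"x":0,"y":0,"z":-0.38,"twist":0},{"x":0,"y":0,"z":-0.38,"twist":0}]'
python3 plan.py 660,60,210,150 760,-94,160,164.5
```

```text
t: 41.05
tool_pos: [0.5755, 0.2575, 0.0284]
tcp_rot: [0.0, 0.539, 0.843, 0.0]
force: [-0.3, -0.5, -0.3]
gripper_width: 0.029
grip_force: 0.0
t: 41.68
tool_pos: [0.5764, 0.2579, 0.2216]
tcp_rot: [0.002, 0.539, 0.843, 0.002]
force: [-0.3, -1.0, -0.3]
gripper_width: 0.0297
grip_force: 0.0
t 41.7 tcp [576.4 257.9 221.6] yaw 114.8 tilt z [ 0.006  0.002 -1.   ] w 29.7 F [-0.3 -1.  -0.3] grip 0.0
660,60,210,150 {"x":-0.4294,"y":-0.0145,"z":0.0232,"twist":-0.3907} rows>= 4
760,-94,160,164.5 {"x":-0.3272,"y":-0.1667,"z":0.1000,"twist":-0.1611} rows>= 4
```

```bash
python3 - <<'E'
from h import *
s=shot('top'); w=pickle.load(open('w3.pkl','rb'))
a=s['color'][80:200,285:365,::-1]; b=w['color'][200:300,440:640,::-1]
a=cv2.resize(a,(400,600),interpolation=cv2.INTER_CUBIC); b=cv2.resize(b,(400,200)); b=cv2.copyMakeBorder(b,0,400,0,0,0)
cv2.imwrite('pics/bot.png',np.hstack([a,b]))
for n,z in dict(cover=.01).items():
  for m in masks_of('top',n): print('top',n,round(m['p'],2),np.round(m['rect']),rect(s,m['region'],z))
for z in (0,.03,.06,.1,.15): print(z,at(s,[[299,97],[299,104]],z)[:,:2]*1000)
E
```

```text
top cover 0.65 [348. 264. 412. 304.] [ 259.4 -216.5  198.9   65.7   65. ]
0 [[871.58422254  38.12325741]
 [847.85928597  38.06394838]]
0.03 [[862.01570243  36.59681815]
 [838.7745607   36.53871855]]
0.06 [[852.44718232  35.0703789 ]
 [829.68983544  35.01348871]]
0.1 [[839.68915551  33.03512656]
 [817.57686843  32.97984893]]
0.15 [[823.74162199  30.49106113]
 [802.43565966  30.43779921]]
```

View pics/bot.png

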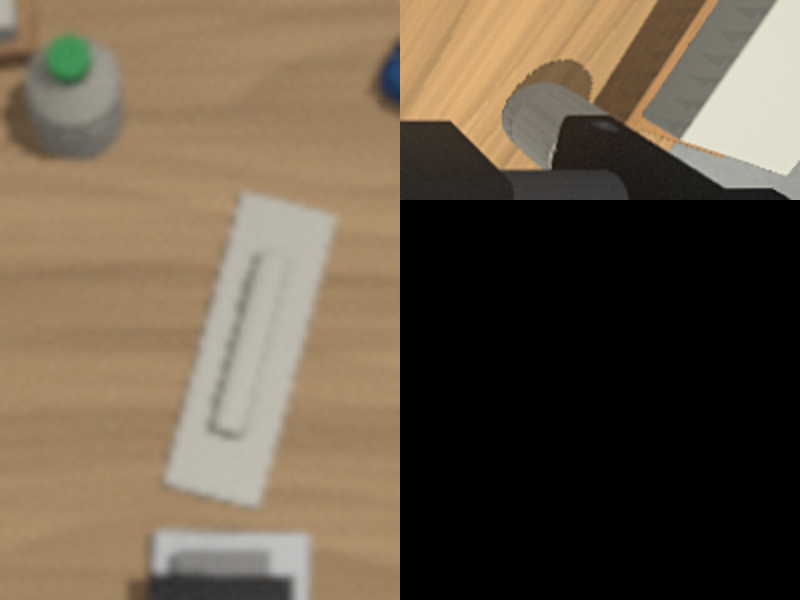

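The top view shows the bottle well clear of the cover, at about x = 0.82 m. The white cover's centre is at about (335,150) px, bar up. I'll approach it from the robot side.

```bash
python3 plan.py 620,90,200,150 693,-79,110,164.6 693,-79,14,164.6
```

```text
t 41.8 tcp [575.1 257.3 217.9] yaw 114.8 tilt z [-0. -0. -1.] w 30.0 F [-0.2  0.1 -0.1] grip 0.0
620,90,200,150 {"x":-0.3414,"y":-0.0590,"z":0.0359,"twist":-0.3908} rows>= 4
693,-79,110,164.6 {"x":-0.2954,"y":-0.2197,"z":0.1800,"twist":-0.1622} rows>= 4
693,-79,14,164.6 {"x":0.0000,"y":0.0000,"z":0.1920,"twist":0.0000} rows>= 2
```

```bash

python3 -m crank '[{"x":-0.341,"y":-0.059,"z":0.036,"twist":-0.391},{"x":-0.341,"y":-0.059,"z":0.036,"twist":-0.391},{"x":-0.341,"y":-0.059,"z":0.036,"twist":-0.391},{"x":-0.341,"y":-0.059,"z":0.036,"twist":-0.391},{"x":-0.341,"y":-0.059,"z":0.036,"twist":-0.391}]' -0.1 30 >/dev/null
python3 -m crank '[{"x":-0.295,"y":-0.22,"z":0.18,"twist":-0.162},{"x":-0.295,"y":-0.22,"z":0.18,"twist":-0.162},{"x":-0.295,"y":-0.22,"z":0.18,"twist":-0.162},{"x":-0.295,"y":-0.22,"z":0.18,"twist":-0.162},{"x":-0.295,"y":-0.22,"z":0.18,"twist":-0.162}]'
python3 - <<'E'
from h import *
s=shot('wrist','w9.png')
for n,z in dict(cover=.01,board1=.048,stick1=.06).items():
  for m in masks_of('wrist',n): print(n,round(m['p'],2),np.round(m['rect']),rect(s,m['region'],z))
E
python3 plan.py 693,-79,14,164.6
```

```text
t: 43.02
tool_pos: [0.6924, -0.0786, 0.1092]
tcp_rot: [-0.001, 0.135, 0.991, 0.0]
force: [0.2, 1.2, 0.6]
gripper_width: 0.0524
grip_force: 0.0
cover 0.79 [283.  98. 348. 283.] [690.9 -80.6 194.2  63.6 -15.3]
board1 0.95 [245.  13. 328.  60.] [551.7 -62.   58.8  19.6  89.7]
stick1 0.83 [211.   0. 347.  35.] [543.6 -64.3  88.7  20.9  74.4]
stick1 0.75 [228.   2. 344.  45.] [549.4 -27.3  12.6   6.9  89.1]
t 43.2 tcp [692.8 -77.1 111.5] yaw 164.7 tilt z [ 0.001 -0.    -1.   ] w 52.4 F [-0.4  0.2 -0.2] grip 0.0
693,-79,14,164.6 {"x":-0.0014,"y":-0.0036,"z":0.1950,"twist":0.0008} rows>= 2
```

View pics/w9.png

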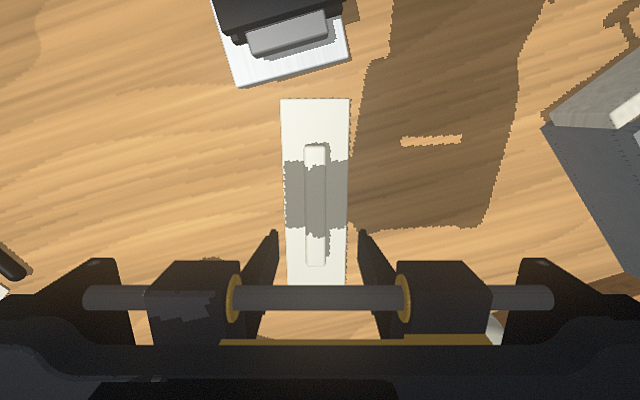

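The wrist view shows the white cover, bar at (316,205), within the open fingers. Descend and grip the bar.

```bash

python3 -m crank '[{"x":-0.0035,"y":-0.0074,"z":0.06,"twist":0},{"x":-0.0035,"y":-0.0074,"z":0.12,"twist":0},{"x":-0.0035,"y":-0.0074,"z":0.17,"twist":0},{"x":-0.0035,"y":-0.0074,"z":0.194,"twist":0},{"x":-0.0035,"y":-0.0074,"z":0.194,"twist":0}]'
python3 -m crank '[{"x":0,"y":0,"z":0,"twist":0},{"x":0,"y":0,"z":0,"twist":0},{"x":0,"y":0,"z":0,"twist":0},{"x":0,"y":0,"z":0,"twist":0},{"x":0,"y":0,"z":0,"twist":0}]' 1 35
python3 -m crank '[{"x":0,"y":0,"z":-0.05,"twist":0},{"x":0,"y":0,"z":-0.12,"twist":0},{"x":0,"y":0,"z":-0.19,"twist":0},{"x":0,"y":0,"z":-0.22,"twist":0},{"x":0,"y":0,"z":-0.22,"twist":0}]'
python3 plan.py 469,-62,125,179.2 469,-62,85,179.2 469,-62,76,179.2
```

```text
t: 43.85
tool_pos: [0.6935, -0.0821, 0.0136]
tcp_rot: [-0.0, 0.134, 0.991, -0.0]
force: [0.1, -0.4, 0.2]
gripper_width: 0.0525
grip_force: 0.0
t: 44.48
tool_pos: [0.6937, -0.0828, 0.0138]
tcp_rot: [0.0, 0.134, 0.991, -0.0]
force: [-0.4, 1.6, 3.9]
gripper_width: 0.0199
grip_force: 35.0
t: 45.1
tool_pos: [0.6936, -0.0829, 0.1237]
tcp_rot: [0.0, 0.134, 0.991, -0.0]
force: [0.6, 0.3, -3.1]
gripper_width: 0.0197
grip_force: 35.0
t 45.1 tcp [693.6 -82.9 123.7] yaw 164.6 tilt z [ 0.001 -0.    -1.   ] w 19.7 F [ 0.6  0.3 -3.1] grip 35.0
469,-62,125,179.2 {"x":0.4441,"y":-0.0791,"z":-0.0027,"twist":-0.1624} rows>= 4
469,-62,85,179.2 {"x":0.0000,"y":0.0000,"z":0.0800,"twist":0.0000} rows>= 1
469,-62,76,179.2 {"x":0.0000,"y":0.0000,"z":0.0180,"twist":0.0000} rows>= 1
```

```bash

python3 -m crank '[{"x":0.12,"y":-0.02,"z":0,"twist":-0.16},{"x":0.24,"y":-0.04,"z":0,"twist":-0.16},{"x":0.36,"y":-0.06,"z":0,"twist":-0.16},{"x":0.444,"y":-0.079,"z":0,"twist":-0.16},{"x":0.444,"y":-0.079,"z":0,"twist":-0.16}]'
python3 - <<'E'
from h import *
s=shot('wrist','w10.png')
for n,z in dict(cover=.122,board1=.048,stick1=.06).items():
  for m in masks_of('wrist',n): print(n,round(m['p'],2),np.round(m['rect']),rect(s,m['region'],z))
E
python3 plan.py 469,-62,85,179.2
```

```text
t: 45.72
tool_pos: [0.4658, -0.0614, 0.1225]
tcp_rot: [-0.002, 0.009, 1.0, 0.0]
force: [0.1, -0.2, -1.7]
gripper_width: 0.02
grip_force: 35.0
cover 0.85 [265.  82. 372. 339.] [431.  -60.  131.2  63.2  -1.1]
cover 0.77 [105.   0. 249.  58.] [ 336.8 -132.9   76.5   27.6   88.7]
stick1 0.54 [261. 128. 376. 152.] [ 401.  -103.1   19.1    2.1   -0.9]
stick1 0.37 [261.  95. 272. 257.] [ 460.4 -105.    96.5    4.3   -1.5]
t 45.9 tcp [469.7 -62.1 122.9] yaw 179.0 tilt z [-0. -0. -1.] w 19.8 F [ 0.8  0.4 -1.5] grip 35.0
469,-62,85,179.2 {"x":0.0015,"y":0.0001,"z":0.0757,"twist":-0.0023} rows>= 1
```

View pics/w10.png

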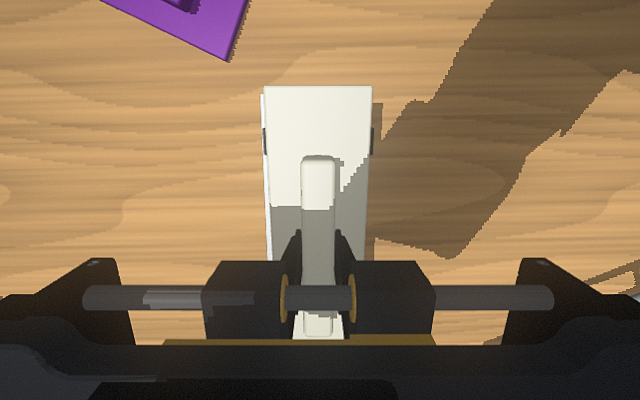

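The cover is held level and squarely over the stack, near edge at row 86. Lowering.

```bash

python3 -m crank '[{"x":0,"y":0,"z":0.03,"twist":-0.002},{"x":0,"y":0,"z":0.06,"twist":-0.002},{"x":0,"y":0,"z":0.085,"twist":-0.002},{"x":0,"y":0,"z":0.094,"twist":-0.002},{"x":0,"y":0,"z":0.094,"twist":-0.002}]'
python3 -m crank '[{"x":0,"y":0,"z":0.002,"twist":0},{"x":0,"y":0,"z":0.002,"twist":0},{"x":0,"y":0,"z":0.002,"twist":0}]'
```

```text
t: 46.55
tool_pos: [0.4691, -0.0619, 0.0762]
tcp_rot: [-0.0, 0.007, 1.0, 0.0]
force: [0.2, 0.7, -1.8]
gripper_width: 0.0195
grip_force: 35.0
t: 46.92
tool_pos: [0.4691, -0.062, 0.0757]
tcp_rot: [0.0, 0.007, 1.0, -0.0]
force: [0.0, 0.0, -1.2]
gripper_width: 0.02
grip_force: 35.0
```

```bash

python3 -m crank '[{"x":0,"y":0,"z":0.002,"twist":0},{"x":0,"y":0,"z":0.002,"twist":0},{"x":0,"y":0,"z":0.002,"twist":0}]'
python3 -m crank '[{"x":0,"y":0,"z":0.001,"twist":0},{"x":0,"y":0,"z":0.001,"twist":0}]'
python3 -m crank '[{"x":0,"y":0,"z":0.001,"twist":0},{"x":0,"y":0,"z":0.001,"twist":0}]'
```

```text
t: 47.3
tool_pos: [0.469, -0.0619, 0.0744]
tcp_rot: [0.0, 0.007, 1.0, -0.0]
force: [0.0, -0.1, -1.0]
gripper_width: 0.0195
grip_force: 35.0
t: 47.55
tool_pos: [0.469, -0.0619, 0.0739]
tcp_rot: [-0.0, 0.007, 1.0, -0.0]
force: [0.3, -0.4, -2.8]
gripper_width: 0.0196
grip_force: 35.0
t: 47.8
tool_pos: [0.469, -0.0619, 0.0737]
tcp_rot: [0.0, 0.007, 1.0, -0.0]
force: [-1.6, -0.0, 4.6]
gripper_width: 0.0198
grip_force: 35.0
```

Contact. Release, raise and move aside to check.

```bash

python3 -m crank '[{"x":0,"y":0,"z":0,"twist":0},{"x":0,"y":0,"z":0,"twist":0},{"x":0,"y":0,"z":0,"twist":0},{"x":0,"y":0,"z":0,"twist":0}]' 0.1
python3 -m crank '[{"x":0,"y":0,"z":-0.08,"twist":0},{"x":0,"y":0,"z":-0.18,"twist":0},{"x":0,"y":0,"z":-0.28,"twist":0},{"x":0,"y":0,"z":-0.3,"twist":0},{"x":0,"y":0,"z":-0.3,"twist":0}]'
python3 -m crank '[{"x":-0.12,"y":0.12,"z":0,"twist":0},{"x":-0.12,"y":0.24,"z":0,"twist":0},{"x":-0.12,"y":0.36,"z":0,"twist":0},{"x":-0.12,"y":0.46,"z":0,"twist":0},{"x":-0.12,"y":0.46,"z":0,"twist":0}]'
python3 - <<'E'
from h import *
s=shot('top'); a=s['color'][75:265,150:450,::-1]; a=cv2.resize(a,(800,507),interpolation=cv2.INTER_CUBIC)[:,:]
b=shot('side')['color'][150:250,230:400,::-1]
for n,z in dict(cover=.07,board1=.048,stick1=.06,stand=.02,oil=.07,marker=.016,mug=.09,stapler=.048).items():
  for m in masks_of('top',n): print(n,round(m['p'],2),np.round(m['rect']),rect(s,m['region'],z))
b=cv2.resize(b,(510,300),interpolation=cv2.INTER_CUBIC); a=cv2.resize(a,(473,300))
cv2.imwrite('pics/end.png',np.vstack([cv2.copyMakeBorder(a,0,0,0,37,0),b]))
E
python3 plan.py
```

```text
t: 48.3
tool_pos: [0.469, -0.0619, 0.0734]
tcp_rot: [0.0, 0.007, 1.0, -0.0]
force: [0.6, -0.1, -0.0]
gripper_width: 0.0426
grip_force: 0.0
t: 48.92
tool_pos: [0.4689, -0.0619, 0.2234]
tcp_rot: [0.0, 0.007, 1.0, -0.0]
force: [-0.3, 1.0, -0.7]
gripper_width: 0.0425
grip_force: 0.0
t: 49.55
tool_pos: [0.5313, 0.1706, 0.221]
tcp_rot: [-0.002, 0.005, 1.0, -0.0]
force: [-0.3, -0.2, -0.7]
gripper_width: 0.0425
grip_force: 0.0
cover 0.97 [318. 181. 339. 251.] [ 4.692e+02 -5.680e+01  1.964e+02  6.400e+01 -3.000e-01]
cover 0.59 [347. 261. 411. 308.] [ 267.  -208.8  194.5   63.2   64.8]
cover 0.37 [439. 149. 454. 184.] [ 624.6 -424.6  110.9   18.6   23.6]
board1 0.89 [437. 254. 485. 306.] [ 272.1 -467.8  179.9   67.2  -46.1]
stick1 0.49 [313. 235. 344. 243.] [ 4.031e+02 -1.810e+01  2.150e+01  1.230e+01 -1.000e-01]
stand 0.66 [316. 188. 347. 257.] [458.9 -97.7 219.6  69.4 -17. ]
marker 0.71 [439. 150. 455. 187.] [ 631.4 -439.2  126.5   17.    21.1]
mug 0.7 [459. 206. 500. 234.] [ 460.6 -513.7  118.5   78.7   89.8]
stapler 0.97 [128. 238. 172. 255.] [378.1 508.  138.8  32.6  74.2]
t 50.0 tcp [532.5 166.5 223.5] yaw 179.1 tilt z [ 0. -0. -1.] w 43.1 F [-0.5  0.2  0.4] grip 0.0
```

View pics/end.png

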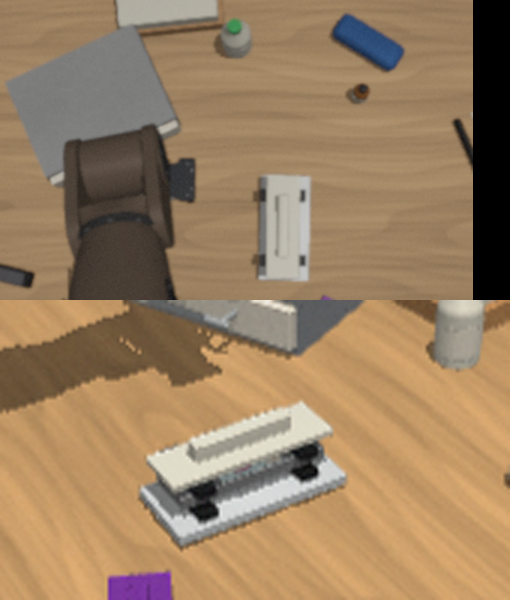

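The stack is level and square: stand, two sticks, board, two sticks, cover. The bystanders are where they were, the drawer is shut and the robot is clear. Handing in.

```bash
python3 -c "
from plant import ctrl; print(ctrl.finish_job())"
```

```text
the job is handed in; nothing more can be done
None
```

The job is handed in: the one board present and its white cover are stacked face up on the stand, each on two sticks (about 4 mm off the stand's centreline), and the drawer was shut with the two spare sticks in it before the cover went on.

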